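Fill the drawer chest, prick its plates and put the awl away

TASK

Slide each loose wooden drawer, pull outwards, fully home into the bay of the plywood chest that matches its width, until its front is flush with the chest's front. Then take the awl out of the light offcut and rest its tip for about a second on the black spot of each brass plate on the chest's roof, from left to right as the robot sees them, and put the awl fully down into its own brass-ringed slot in the dark tool block. Leave all the drawers home at the end and do not knock over the glue bottle or the varnish jar.

Things in the scene. Friction and masses are not known exactly. Their poses are not given: they have to be found in the camera images.
- case: Fixed plywood drawer chest, 118 deep (x) x 235 wide x 64 mm high, with three open-fronted bays side by side. Origin: centre of its underside; open front at x = -0.052; x points into the bays, z up. Floor 4 mm thick, roof underside at z = 0.056, walls 10 mm with rounded front edges. Bays 104 mm deep, 5 mm wider than their drawers. Three brass plates lie on the roof.
- drawer_wide: Loose open-topped wooden drawer, 100 mm long (x), 74 mm wide (y), 46 mm high, walls 6 mm, 150 g; origin: centre of the underside of the box. A darker wooden pull (28 mm along x, 20 mm along y, 6 to 42 mm above the underside) projects from its front face (x = -0.050) to -x; the drawer enters its bay +x end first. May be absent.
- pull_wide (a point): Centre of the pull of the wide drawer (64 mm in front of the drawer's origin, 24 mm above its underside). Grasp 20 mm across y.
- bay_wide (a point): Home place in the chest's left (+y) bay (79 mm wide inside): where the origin of the 74 mm wide drawer lies, on the bay's floor, when its front face is flush with the chest's front; axes as the chest.
- drawer_narrow: Loose open-topped wooden drawer, 100 mm long (x), 46 mm wide (y), 46 mm high, walls 6 mm, 150 g; origin: centre of the underside of the box. A darker wooden pull (28 mm along x, 20 mm along y, 6 to 42 mm above the underside) projects from its front face (x = -0.050) to -x; the drawer enters its bay +x end first. May be absent.
- pull_narrow (a point): Centre of the pull of the narrow drawer (64 mm in front of the drawer's origin, 24 mm above its underside). Grasp 20 mm across y.
- bay_narrow (a point): Home place in the chest's middle bay (51 mm wide inside): where the origin of the 46 mm wide drawer lies, on the bay's floor, when its front face is flush with the chest's front; axes as the chest.
- drawer_medium: Loose open-topped wooden drawer, 100 mm long (x), 60 mm wide (y), 46 mm high, walls 6 mm, 150 g; origin: centre of the underside of the box. A darker wooden pull (28 mm along x, 20 mm along y, 6 to 42 mm above the underside) projects from its front face (x = -0.050) to -x; the drawer enters its bay +x end first. May be absent.
- pull_medium (a point): Centre of the pull of the medium drawer (64 mm in front of the drawer's origin, 24 mm above its underside). Grasp 20 mm across y.
- bay_medium (a point): Home place in the chest's right (-y) bay (65 mm wide inside): where the origin of the 60 mm wide drawer lies, on the bay's floor, when its front face is flush with the chest's front; axes as the chest.
- mark_left (a point): Centre of the black spot (12 mm across) on the left (+y) brass plate on the chest's roof (plate 26 x 40 x 3 mm); the point lies on the plate's upper face, 67 mm above the bench.
- mark_mid (a point): Centre of the black spot (12 mm across) on the middle brass plate on the chest's roof (plate 26 x 40 x 3 mm); the point lies on the plate's upper face, 67 mm above the bench.
- mark_right (a point): Centre of the black spot (12 mm across) on the right (-y) brass plate on the chest's roof (plate 26 x 40 x 3 mm); the point lies on the plate's upper face, 67 mm above the bench.
- plate_left: The left brass plate itself, fixed on the chest's roof; origin: centre of its underside.
- plate_mid: The mid brass plate itself, fixed on the chest's roof; origin: centre of its underside.
- plate_right: The right brass plate itself, fixed on the chest's roof; origin: centre of its underside.
- awl: Awl, origin at its tip, z axis up through the handle: pointed steel shaft 10 mm thick up to z = 0.045, then a round wooden handle 24 mm thick to z = 0.115, domed top at 0.126; 80 g. It starts upright in the light offcut. The handle's shoulder rests on the block when the shaft is fully in a hole.
- offcut_hole (a point): Mouth of the hole (14 mm wide, 50 mm deep) in the top of the fixed light-wood offcut, 56 x 56 x 55 mm, where the awl stands at the start.
- awl_slot (a point): Mouth of the awl's own slot: the hole ringed with brass (14 mm wide, 50 mm deep) near one end of the fixed dark-wood tool block (56 x 130 x 55 mm, mouth 55 mm above the bench). 42 mm from it is a plain unringed hole and 87 mm from it stands a black screwdriver handle, 22 mm wide, up to 117 mm high.
- glue_bottle: Bystander: standing white glue bottle, 56 mm across, 140 mm high; origin: centre of its underside.
- varnish_jar: Bystander: standing amber jar, 64 mm across, 80 mm high; origin: centre of its underside.

How it is judged (in metres and radians):
On the way, in this order (a step that is already met when the one before it is completed fails the run):
1. every drawer that is there is fully home in the bay of its own width (x of drawer_wide in the frame of bay_wide between -0.007 and 0.007 m and y of drawer_wide in the frame of bay_wide between -0.006 and 0.006 m and z of drawer_wide in the frame of bay_wide below 0.006 m and angle between each of drawer_wide, drawer_narrow, drawer_medium's own z axis and vertical below 0.1 rad and x of drawer_narrow in the frame of bay_narrow between -0.007 and 0.007 m and y of drawer_narrow in the frame of bay_narrow between -0.006 and 0.006 m and z of drawer_narrow in the frame of bay_narrow below 0.006 m and x of drawer_medium in the frame of bay_medium between -0.007 and 0.007 m and y of drawer_medium in the frame of bay_medium between -0.006 and 0.006 m and z of drawer_medium in the frame of bay_medium below 0.006 m and linear speed of each of drawer_wide, drawer_narrow, drawer_medium below 0.02 m/s), for 0.2 s.
2. the awl's tip rests on the black spot of the left plate (horizontal distance between awl and mark_left below 0.007 m and contact force between awl and plate_left above 0.3 N), for 0.4 s.
3. the awl's tip rests on the black spot of the middle plate (horizontal distance between awl and mark_mid below 0.007 m and contact force between awl and plate_mid above 0.3 N), for 0.4 s.
4. the awl's tip rests on the black spot of the right plate (horizontal distance between awl and mark_right below 0.007 m and contact force between awl and plate_right above 0.3 N), for 0.4 s.
At the end, for the whole second after the job is handed in: Every drawer present is in the bay of its own width with its front within 7 mm of flush and lying flat (within 6 mm of its home sideways), and the awl stands upright (within 0.12 rad) in its own brass-ringed slot, its tip at least 40 mm below the mouth; all released and at rest (all of step 1 and horizontal distance between awl and awl_slot below 0.006 m and z of awl in the frame of awl_slot below -0.04 m and angle between awl's own z axis and vertical below 0.12 rad and linear speed of awl below 0.02 m/s); the robot touches nothing.
It fails at once if the glue bottle or the varnish jar is knocked over (angle between any of glue_bottle, varnish_jar's own z axis and vertical above 0.7 rad).
Of drawer_wide, drawer_narrow, drawer_medium only 2 to 3 are there at a start; the rules pass over those that are not, and their reading is None.
At some moment in a run one of drawer_wide, drawer_narrow, drawer_medium may be knocked a few centimetres aside while the robot is not near it.
It also fails if it takes over 210 s, if anything falls off the work surface, if the arm or the gripper's body presses on something with over 40 N, if the wrist force passes 120 N, or if a joint passes its speed limit or range.

ROBOT

A 6-joint arm with a two-finger parallel gripper is mounted at the origin on the work surface. World frame = base frame: x ahead of the robot, y to its left, z up, the work surface at z = 0. Lengths are in mm, angles in rad, forces in N, time in s.
With the tool pointing down it reaches from about 275 to 1000 mm from the base axis. Payload 8.4 kg.
Tool frame: the origin (TCP) lies between the finger pads; the fingertips stand 25 mm ahead of it and the grasp point (between the pads) lies 6 mm ahead of it; z points along the fingers, y is the line along which they close (so a half turn about z gives the same grasp; the last joint's range is limited). The gripper opens to 85 mm and grips with 20 to 120 N. Pads are 22 mm wide; open, the fingers measure 114 mm over their backs; the gripper's body (76 mm by 85 mm) begins 54 mm behind the grasp point. The pads swing forward as they close: fully open they stand 13 mm farther back than shut.
Start: joints at [1.152, 0.353, 1.633, -0, 1.155, -0.002], TCP at [253.022, 571.496, 256.281] pointing down, gripper open.
Joint ranges: [-2.63, 2.63], [-0.92, 2.1], [0.06, 2.66], [-1.3, 4.44], [0, 2.69], [-3.02, 3.02]. Speed limits (rad/s): [2.22, 2.22, 2.79, 3.14, 3.14, 3.14].

INTERFACE

Orientations are given as [roll, pitch, yaw] about the fixed x, y, z axes, in that order (R = Rz(yaw) Ry(pitch) Rx(roll)).
In Python, from rig import r, eyes, workorder gives the robot as it stands. The module is installed in compiled form; this text tells all that it offers.
- The arm moves only by the tool step_arm, never from a script. Its argument "moves" is a list of rows, each an object of numbers: "tx", "ty", "tz": the shift along the tool's x, y, z scaled (see below); "ax", "ay", "az": the turn, a rotation vector about the tool's x, y, z scaled (see below). In form: [{"tx": .., "ty": .., "tz": .., "ax": .., "ay": .., "az": ..}, ...]. A call has 1 to 5 rows; each row shifts and turns the commanded pose from where the row before left it, along the tool's axes as they then stand; what a row does not reach is not made up. The controller multiplies each number of a shift by 25 mm and each number of a turn by 90 degrees. A row lasts 1/8 s, in which the tool goes at most 62.5 mm and 10.7 degrees, less where a joint would pass 70% of its speed; a pose out of reach is approached as far as the arm can. A call with a number of a shift or a turn outside -1 to 1 is refused whole. A call with a gripper value outside its range is refused whole. "gripper" is the opening, from 0 (shut) to 1 (fully open), set as the call begins (left out, the last holds). The fingers move at their own pace and stop on an object; "newtons" is the grip in N (left out, the last holds). Time passes only in rows, so rows that do not move let the fingers close. It gives the time, the measured TCP pose, the force, the opening and the grip force at its end, in the units of the state.
- r.sense(): the state, without advancing time (a new reading comes with each control period).
- eyes.grab_frame(name): name is "scene" or "top" or "wrist"; returns (picture, depth): 480x640x3 uint8, red, green, blue; 480x640 float32, mm along the optical axis (not along the pixel's ray), 0 where there is no reading.
- eyes.camera_info(name): a dict with "intrinsics" (3x3 intrinsics, pixels), "k1" (the pictures are not rectified: a ray, as slopes to the right and down, at radius r is drawn at 1 + k1 r^2 times it, then the intrinsics apply), "cam_to_world" (4x4, takes a point from camera to world coordinates). Camera axes: x right, y up, looking along -z (the intrinsics and any distortion apply to the point x, -y, -z); pixel columns grow to the right and rows downward; lengths in mm; the calibration is good to about 2 mm. A picture is of the moment at which its call begins: read the wrist's pose just before it. camera_info takes no time and is no camera call; for the wrist camera it gives the pose at the moment of the call.
- workorder.sign_off(): hands the job in; it is judged then, once.
The state is a dict: "clock": time; "qpos": joint angles; "qvel": joint speeds; "joint_efforts": joint torques, N m; "eef_pos": TCP position; "tcp_rot": TCP orientation; "contact_force": force on the tool from outside, world axes, zero at the start; "wrist_torque": the same for the moment, N m; "opening": opening from 0.0 (shut) to 1.0 (fully open); "grasp_force": force on a finger pad.
Only numpy, scipy, OpenCV 4.12 (cv2) and the standard library are available. Lean on these libraries where they do the work, as an engineer would, in place of code of your own. Each camera call takes 0.05 s, during which the arm holds its last target. There are 200 camera calls.

## Working session

There is one attempt and no reset: what is moved stays moved. The work goes in short steps, Python scripts to look and compute and a tool call to move; the robot and the scene stay as the last step left them, time stands still between calls to the robot, and variables do not carry over. Pictures are saved under pics/ and viewed, at most 14 in all, crops included, and the job is handed in when it is done.

Besides the shell and the picture viewer there is one more tool, called after "Emit:" by a JSON object that holds its "api" and its "payload". step_arm: Moves the arm, as the interface text tells. Its arguments: {"type":"object","properties":{"moves":{"type":"array","items":{"type":"object","properties":{"tx":{"type":"number"},"ty":{"type":"number"},"tz":{"type":"number"},"ax":{"type":"number"},"ay":{"type":"number"},"az":{"type":"number"}}}},"gripper":{"type":"number"},"newtons":{"type":"number"}},"required":["moves"]}

```bash
mkdir -p pics; cat > h.py <<'E'
import numpy as np, cv2
from rig import r, eyes, workorder
def grab(n):
    i=eyes.camera_info(n); p,d=eyes.grab_frame(n); return p,d,i
def rays(i,uv):
    K=np.array(i["intrinsics"]); uv=np.atleast_2d(np.array(uv,float))
    s=np.c_[(uv[:,0]-K[0,2])/K[0,0],(uv[:,1]-K[1,2])/K[1,1]]; u=s.copy()
    for _ in range(20): u=s/(1+i["k1"]*(u**2).sum(1,keepdims=True))
    return u
def onz(i,uv,z):
    u=rays(i,uv); M=np.array(i["cam_to_world"]); d=np.c_[u[:,0],-u[:,1],-np.ones(len(u))]@M[:3,:3].T
    o=M[:3,3]; return o+d*((z-o[2])/d[:,2])[:,None]
def cloud(d,i):
    v,u=np.mgrid[0:480,0:640]; uv=np.c_[u.ravel(),v.ravel()]; q=rays(i,uv); z=d.ravel()[:,None]
    M=np.array(i["cam_to_world"]); P=np.c_[q[:,:1]*z,-q[:,1:]*z,-z]@M[:3,:3].T+M[:3,3]; P[z[:,0]==0]=np.nan
    return P.reshape(480,640,3)
def save(n,p): cv2.imwrite("pics/"+n,cv2.cvtColor(p,cv2.COLOR_RGB2BGR))
E
python3 - <<'E'
from h import *
print(r.sense())
for n in("top","scene"):
    p,d,i=grab(n); save(n+".png",p); np.savez(n,p=p,d=d); print(n,i)
E
```

```text
{'clock': 0.0, 'qpos': array([ 1.15158135e+00,  3.53655129e-01,  1.63413138e+00, -2.79813940e-05,
        1.15518393e+00, -2.41289392e-03]), 'qvel': array([-0.00088026, -0.00064618,  0.00030767,  0.00010356,  0.00113095,
       -0.00099568]), 'joint_efforts': array([-1.98020280e-03, -6.05272579e+01, -3.42055929e+01, -3.17588783e-04,
        9.99634067e-03, -1.51553769e-05]), 'eef_pos': array([252.86171122, 571.08871559, 255.55846911]), 'tcp_rot': array([-3.14021481e+00,  2.22591936e-05,  2.72480190e+00]), 'contact_force': array([-0.1579601 ,  0.69892306,  0.80705969]), 'wrist_torque': array([ 0.04863881, -0.01641972, -0.02422255]), 'grasp_force': 0.0, 'opening': 0.9998004722005172}
top {'intrinsics': array([[520.32326698,   0.        , 320.07590669],
       [  0.        , 520.32326698, 237.22908853],
       [  0.        ,   0.        ,   1.        ]]), 'k1': 0.015193895185523033, 'cam_to_world': array([[-9.65795788e-03,  9.92274197e-01, -1.23687680e-01,
         4.39176324e+02],
       [-9.99949786e-01, -9.91448619e-03, -1.45864085e-03,
         2.05248433e+01],
       [-2.67367147e-03,  1.23667382e-01,  9.92320125e-01,
         1.19119694e+03],
       [ 0.00000000e+00,  0.00000000e+00,  0.00000000e+00,
         1.00000000e+00]])}
scene {'intrinsics': array([[489.86283301,   0.        , 317.75468543],
       [  0.        , 489.86283301, 236.31306706],
       [  0.        ,   0.        ,   1.        ]]), 'k1': -0.013067024258781357, 'cam_to_world': array([[ 5.76677214e-02, -6.91834862e-01,  7.19749233e-01,
         1.32398163e+03],
       [ 9.98335071e-01,  3.90729758e-02, -4.24309753e-02,
        -4.33508823e+01],
       [ 1.23248360e-03,  7.20997799e-01,  6.92936256e-01,
         7.66668067e+02],
       [ 0.00000000e+00,  0.00000000e+00,  0.00000000e+00,
         1.00000000e+00]])}
```

View pics/top.png

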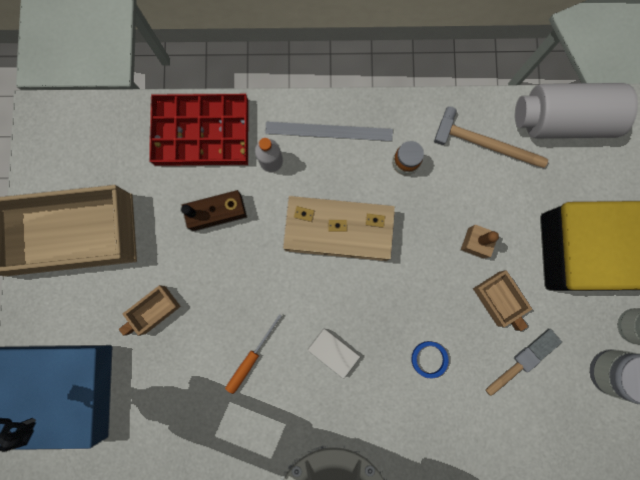

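View pics/scene.png

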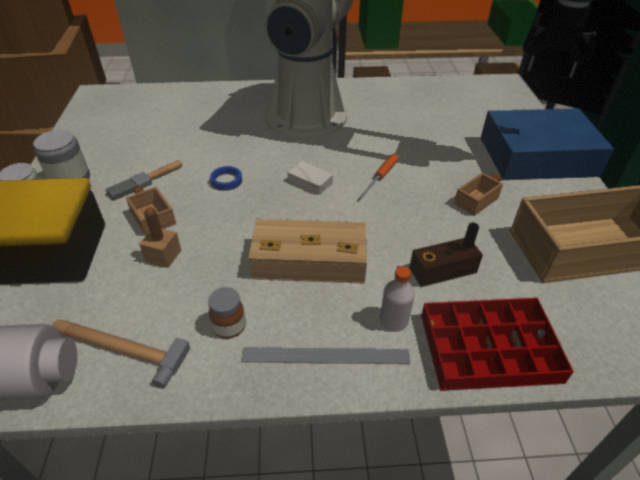

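```bash
python3 - <<'E'
from h import *
z=np.load("top.npz");p=z["p"]
def c(u,v,s=4): return cv2.resize(p[v:v+75,u:u+100],None,fx=s,fy=s,interpolation=cv2.INTER_CUBIC)
m=np.vstack([np.hstack([c(105,275),c(455,265)]),np.hstack([c(165,170),c(440,205)])])
save("m.png",m)
save("chest.png",cv2.resize(p[190:265,275:405],None,fx=6,fy=6,interpolation=cv2.INTER_CUBIC))
E
```

```text
(no output)
```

View pics/m.png

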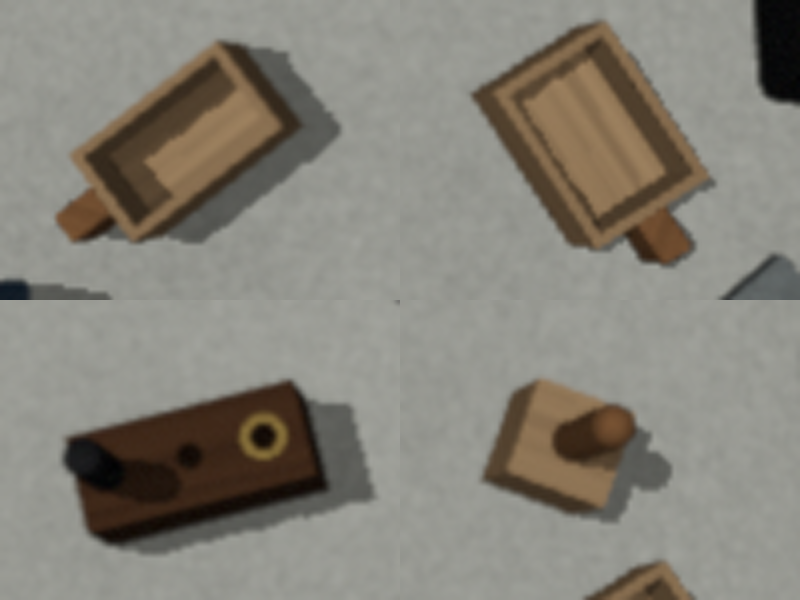

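View pics/chest.png

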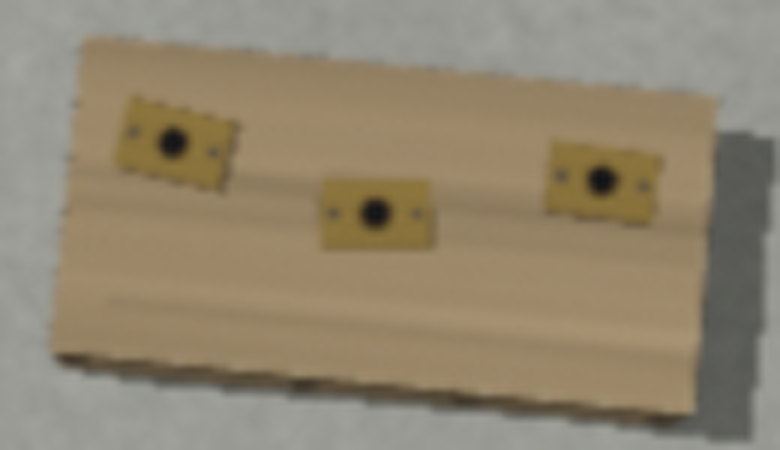

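```bash
python3 - <<'E'
from h import *
z=np.load("top.npz");i=eyes.camera_info("top");C=cloud(z["d"],i)
def seg(n,u0,v0,u1,v1,za,zb):
    P=C[v0:v1,u0:u1].reshape(-1,3); P=P[(P[:,2]>za)&(P[:,2]<zb)]
    b=cv2.minAreaRect(P[:,:2].astype(np.float32)); print(n,len(P),np.round(b[0],1),np.round(b[1],1),round(b[2],1),"z",np.round(np.median(P[:,2]),1),np.round(cv2.boxPoints(b),0).tolist())
seg("dL",110,275,190,345,41,52);seg("dR",465,262,540,335,41,52)
seg("chest",275,185,405,265,58,75);seg("block",185,185,250,235,50,60);seg("off",455,220,500,262,50,60)
seg("jar",385,135,430,180,74,88);seg("glue",250,135,290,175,120,150);seg("awl",470,220,505,262,100,150);seg("drv",175,195,205,225,100,130)
seg("pullL",110,275,190,345,35,52);
print("marks",onz(i,[(303.67,213.83),(337.5,225.5),(375.3,220.2)],67).round(1))
print("slot",onz(i,[(230.75,204),(212.25,209)],55).round(1))
print("pulls",onz(i,[(105+78/4,275+215/4),(455+262/4,265+232/4)],42).round(1), "awltop",onz(i,[(493.2,236.8)],134).round(1))
E
```

```text
dL 535 [418.6 407.7] [ 61.1 126.5] 37.7 z 45.8 [[356.0, 439.0], [433.0, 339.0], [481.0, 376.0], [404.0, 476.0]]
dR 574 [ 433.  -385.8] [126.7  76.2] 31.1 z 45.7 [[359.0, -386.0], [398.0, -451.0], [507.0, -386.0], [468.0, -320.0]]
chest 5721 [602.1 -19.7] [235.2 119. ] 83.8 z 64.7 [[530.0, -130.0], [648.0, -143.0], [674.0, 91.0], [556.0, 104.0]]
block 1269 [646.7 260.7] [ 57.9 132.7] 13.9 z 55.3 [[603.0, 318.0], [635.0, 189.0], [691.0, 203.0], [659.0, 332.0]]
off 451 [ 570.7 -334. ] [57.  56.6] 68.6 z 55.4 [[534.0, -350.0], [587.0, -371.0], [607.0, -318.0], [555.0, -297.0]]
jar 509 [ 761.2 -179.1] [54.3 55.1] 21.3 z 80.4 [[726.0, -163.0], [746.0, -215.0], [797.0, -195.0], [777.0, -144.0]]
glue 146 [767.5 134.9] [25.3 25.4] 4.1 z 140.1 [[754.0, 147.0], [756.0, 121.0], [781.0, 123.0], [779.0, 148.0]]
awl 148 [ 569.2 -332.7] [23.3 21.2] 44.1 z 129.7 [[553.0, -333.0], [568.0, -348.0], [585.0, -332.0], [570.0, -317.0]]
drv 101 [635.1 303.8] [19.8 20.3] 20.0 z 116.7 [[622.0, 310.0], [629.0, 291.0], [648.0, 298.0], [641.0, 317.0]]
pullL 636 [418.3 408.2] [ 61.1 127.6] 37.7 z 45.2 [[355.0, 440.0], [433.0, 339.0], [481.0, 376.0], [403.0, 477.0]]
marks [[631.3  57.6  67. ]
 [604.7 -16.1  67. ]
 [615.6 -98.9  67. ]]
slot [[657.  219.6  55. ]
 [646.2 260.4  55. ]]
pulls [[ 386.1  449.4   42. ]
 [ 390.2 -411.5   42. ]] awltop [[ 568.3 -331.5  134. ]]
```

```bash
cat >> h.py <<'E'
def plan(x,y,z,yawdeg,fr=None):
    s=r.sense(); p=np.array(fr[:3] if fr else s["eef_pos"]); yw=fr[3] if fr else np.degrees(s["tcp_rot"][2])
    t=np.radians(yawdeg); D=np.array([x,y,z])-p; dy=(yawdeg-yw+180)%360-180
    print("from",p.round(1),round(yw,2),"turn az",round(-dy/90,4),"then t",(np.array([D@[np.cos(t),np.sin(t),0],D@[np.sin(t),-np.cos(t),0],-D[2]])/25).round(3),"t clk",s["clock"],"rp",s["tcp_rot"][:2].round(4))
E
python3 - <<'E'
from h import *
plan(386.1,449.6,100,127.7)
E
```

```text
from [252.8 571.1 255.6] 156.12 turn az 0.3158 then t [-7.106  1.244  6.225] t clk 0.1 rp [-3.1403 -0.    ]
```

Emit:
{"api": "step_arm", "payload": {"moves": [{"az": 0.1053,"tz": 0.8},{"az": 0.1053,"tz": 0.8},{"az": 0.1053,"tz": 0.8},{"tx": -1,"ty": 0.2,"tz": 0.8},{"tx": -1,"ty": 0.2,"tz": 0.8}], "gripper": 0.7, "newtons": 80}}

```text
schema error: expected keys tx, ty, tz, ax, ay, az
```

Emit:
{"api": "step_arm", "payload": {"moves": [{"tx": -1,"ty": 0.2,"tz": 0.5},{"tx": -1,"ty": 0.2,"tz": 0.5},{"tx": -1,"ty": 0.2,"tz": 0.5},{"tx": -1,"ty": 0.2,"tz": 0.5},{"tx": -1,"ty": 0.2,"tz": 0.2}]}}

```text
schema error: expected keys tx, ty, tz, ax, ay, az
```

Emit:
{"api": "step_arm", "payload": {"moves": [{},{},{}]}}

```text
schema error: expected keys tx, ty, tz, ax, ay, az
```

```bash
python3 - <<'E'
from h import *
plan(386.1,449.6,34,127.7)
p,d,i=grab("wrist"); save("w1.png",p)
P=cloud(d,i).reshape(-1,3); k=(P[:,2]>43.5)&(P[:,2]<50); b=cv2.minAreaRect(P[k][:,:2].astype(np.float32)); print(k.sum(),b)
k=(P[:,2]>39)&(P[:,2]<43.5); print(k.sum(),np.nanmedian(P[k],0))
E
```

```text
from [252.8 571.1 255.6] 156.12 turn az 0.3158 then t [-7.106  1.244  8.865] t clk 0.1 rp [-3.1403 -0.    ]
1175 ((472.5305480957031, 549.3250732421875), (381.03369140625, 85.74739837646484), 67.50481414794922)
965 [390.35965032 450.56414151  41.48832851]
```

View pics/w1.png

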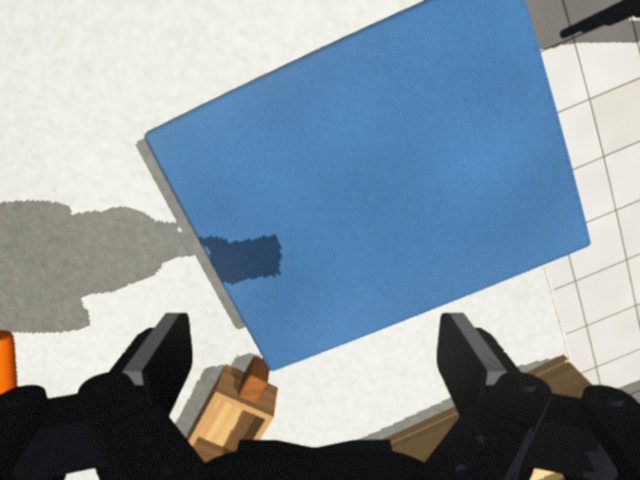

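```bash
python3 - <<'E'
from h import *
z=np.load("top.npz");C=cloud(z["d"],eyes.camera_info("top"))
print(C[400,90],C[352,104],C[350,50], C[440,104])
print("white",C[352,335],C[345,310],C[370,345])
E
```

```text
[nan nan nan] [337.66070101 489.06460484  48.31944755] [346.94998529 582.5201543   91.74942972] [144.82717998 499.63821226   1.62341109]
white [330.75315342  -7.93627799  31.09576251] [344.0622344   47.20124459   3.49712234] [292.28612694 -29.1471278   31.64008607]
```

Emit:
{"api": "step_arm", "payload": {"moves": [{"az": 0.1053,"tz": 0.8,"tx": 0,"ty": 0,"ax": 0,"ay": 0},{"az": 0.1053,"tz": 0.8,"tx": 0,"ty": 0,"ax": 0,"ay": 0},{"az": 0.1053,"tz": 0,"tx": 0,"ty": 0,"ax": 0,"ay": 0},{"tx": -1,"ty": 0.2,"tz": 0,"ax": 0,"ay": 0,"az": 0},{"tx": -1,"ty": 0.2,"tz": 0.8,"ax": 0,"ay": 0,"az": 0}], "gripper": 0.7, "newtons": 80}}

```text
clock: 0.78
eef_pos: [292.2, 538.6, 197.1]
tcp_rot: [3.139, -0.001, 2.229]
contact_force: [-0.4, 0.3, -0.6]
opening: 0.697
grasp_force: 0.0
```

Emit:
{"api": "step_arm", "payload": {"moves": [{"tx": -1,"ty": 0.2,"tz": 0.2,"ax": 0,"ay": 0,"az": 0},{"tx": -1,"ty": 0.2,"tz": 0.2,"ax": 0,"ay": 0,"az": 0},{"tx": -1,"ty": 0.2,"tz": 0.2,"ax": 0,"ay": 0,"az": 0},{"tx": -1,"ty": 0.2,"tz": 0.2,"ax": 0,"ay": 0,"az": 0},{"tx": -1,"ty": 0,"tz": 0.2,"ax": 0,"ay": 0,"az": 0}]}}

```text
clock: 1.4
eef_pos: [384.4, 450.7, 170.9]
tcp_rot: [-3.141, 0.0, 2.228]
contact_force: [-0.1, 0.6, -0.1]
opening: 0.697
grasp_force: 0.0
```

Emit:
{"api": "step_arm", "payload": {"moves": [{"tx": 0,"ty": 0,"tz": 0,"ax": 0,"ay": 0,"az": 0},{"tx": 0,"ty": 0,"tz": 0,"ax": 0,"ay": 0,"az": 0}]}}

```text
clock: 1.65
eef_pos: [383.6, 451.7, 171.3]
tcp_rot: [3.142, -0.0, 2.228]
contact_force: [0.4, 0.3, -0.0]
opening: 0.697
grasp_force: 0.0
```

```bash
python3 - <<'E'
from h import *
plan(386.1,449.6,34,127.7)
p,d,i=grab("wrist"); save("w2.png",p)
P=cloud(d,i).reshape(-1,3); P=P[np.hypot(P[:,0]-410,P[:,1]-420)<110]
for a,c in((43.5,50),(39,43.5)):
    k=(P[:,2]>a)&(P[:,2]<c); print(k.sum(),cv2.minAreaRect(P[k][:,:2].astype(np.float32)))
E
```

```text
from [383.6 451.7 171.3] 127.67 turn az -0.0004 then t [-0.128  0.028  5.494] t clk 1.65 rp [ 3.1415e+00 -3.0000e-04]
4063 ((419.0592956542969, 407.9091796875), (60.15412521362305, 125.96546936035156), 37.75675964355469)
1993 ((416.49725341796875, 411.45037841796875), (59.65119934082031, 123.75923156738281), 38.480812072753906)
```

View pics/w2.png

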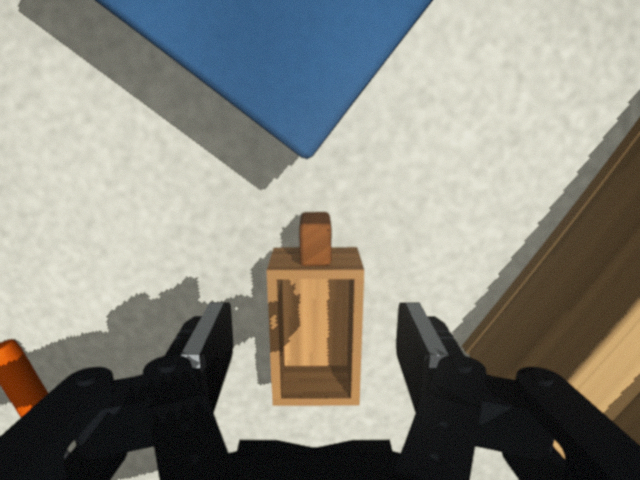

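```bash
python3 - <<'E'
from h import *
M=np.array(eyes.camera_info("wrist")["cam_to_world"]);s=r.sense()
D=M[:3,3]-s["eef_pos"];t=s["tcp_rot"][2];print(D,"fwd",D@[np.cos(t),np.sin(t),0],"look",-M[:3,2])
E
```

```text
[-45.08978079  58.59146138 117.35506561] fwd 73.93256102586311 look [ 0.17804221 -0.22884661 -0.95704242]
```

Emit:
{"api": "step_arm", "payload": {"moves": [{"tx": -0.13,"ty": 0.03,"tz": 1,"ax": 0,"ay": 0,"az": 0},{"tx": 0,"ty": 0,"tz": 1,"ax": 0,"ay": 0,"az": 0},{"tx": 0,"ty": 0,"tz": 1,"ax": 0,"ay": 0,"az": 0},{"tx": 0,"ty": 0,"tz": 1,"ax": 0,"ay": 0,"az": 0},{"tx": 0,"ty": 0,"tz": 0.8,"ax": 0,"ay": 0,"az": 0}]}}

```text
clock: 2.33
eef_pos: [385.8, 449.9, 50.4]
tcp_rot: [-3.141, -0.0, 2.229]
contact_force: [-0.3, 0.3, 0.3]
opening: 0.702
grasp_force: 0.0
```

Emit:
{"api": "step_arm", "payload": {"moves": [{"tx": 0,"ty": 0,"tz": 0.5,"ax": 0,"ay": 0,"az": 0},{"tx": 0,"ty": 0,"tz": 0.2,"ax": 0,"ay": 0,"az": 0},{"tx": 0,"ty": 0,"tz": 0,"ax": 0,"ay": 0,"az": 0}]}}

```text
clock: 2.7
eef_pos: [386.4, 449.4, 33.9]
tcp_rot: [3.141, -0.0, 2.229]
contact_force: [0.5, -0.4, -0.3]
opening: 0.7
grasp_force: 0.0
```

Emit:
{"api": "step_arm", "payload": {"moves": [{"tx": 0,"ty": 0,"tz": 0,"ax": 0,"ay": 0,"az": 0},{"tx": 0,"ty": 0,"tz": 0,"ax": 0,"ay": 0,"az": 0},{"tx": 0,"ty": 0,"tz": 0,"ax": 0,"ay": 0,"az": 0},{"tx": 0,"ty": 0,"tz": 0,"ax": 0,"ay": 0,"az": 0},{"tx": 0,"ty": 0,"tz": 0,"ax": 0,"ay": 0,"az": 0}], "gripper": 0}}

```text
clock: 3.32
eef_pos: [386.6, 449.6, 34.5]
tcp_rot: [3.141, -0.0, 2.228]
contact_force: [-0.6, -0.7, 5.5]
opening: 0.221
grasp_force: 78.0
```

Emit:
{"api": "step_arm", "payload": {"moves": [{"tx": 0,"ty": 0,"tz": -0.5,"ax": 0,"ay": 0,"az": 0},{"tx": 0,"ty": 0,"tz": -0.5,"ax": 0,"ay": 0,"az": 0},{"tx": 0,"ty": 0,"tz": -0.5,"ax": 0,"ay": 0,"az": 0},{"tx": 0,"ty": 0,"tz": -0.5,"ax": 0,"ay": 0,"az": 0},{"tx": 0,"ty": 0,"tz": -0.8,"ax": 0,"ay": 0,"az": 0}]}}

```text
clock: 3.95
eef_pos: [386.1, 449.0, 104.5]
tcp_rot: [-3.141, 0.0, 2.229]
contact_force: [0.0, 0.2, -1.5]
opening: 0.222
grasp_force: 78.1
```

```bash
python3 - <<'E'
from h import *
plan(413.6,-74.6,95,173.8)
E
```

```text
from [386.1 449.  104.5] 127.69 turn az -0.5124 then t [ -3.355 -20.701   0.378] t clk 3.95 rp [-3.1409e+00  1.0000e-04]
```

Emit:
{"api": "step_arm", "payload": {"moves": [{"tx": 0,"ty": 0,"tz": 0,"ax": 0,"ay": 0,"az": -0.1025},{"tx": 0,"ty": 0,"tz": 0,"ax": 0,"ay": 0,"az": -0.1025},{"tx": 0,"ty": 0,"tz": 0,"ax": 0,"ay": 0,"az": -0.1025},{"tx": 0,"ty": 0,"tz": 0,"ax": 0,"ay": 0,"az": -0.1025},{"tx": 0,"ty": 0,"tz": 0,"ax": 0,"ay": 0,"az": -0.1025}]}}

```text
clock: 4.58
eef_pos: [386.3, 449.2, 104.4]
tcp_rot: [3.141, 0.0, 3.039]
contact_force: [-1.0, -0.3, -1.3]
opening: 0.221
grasp_force: 78.2
```

Emit:
{"api": "step_arm", "payload": {"moves": [{"tx": -0.16,"ty": -1,"tz": 0,"ax": 0,"ay": 0,"az": 0},{"tx": -0.16,"ty": -1,"tz": 0,"ax": 0,"ay": 0,"az": 0},{"tx": -0.16,"ty": -1,"tz": 0,"ax": 0,"ay": 0,"az": 0},{"tx": -0.16,"ty": -1,"tz": 0,"ax": 0,"ay": 0,"az": 0},{"tx": -0.16,"ty": -1,"tz": 0,"ax": 0,"ay": 0,"az": 0}]}}

```text
clock: 5.2
eef_pos: [392.8, 321.3, 104.0]
tcp_rot: [3.141, 0.0, 3.034]
contact_force: [1.7, 0.4, -1.1]
opening: 0.221
grasp_force: 78.4
```

Emit:
{"api": "step_arm", "payload": {"moves": [{"tx": -0.16,"ty": -1,"tz": 0,"ax": 0,"ay": 0,"az": 0},{"tx": -0.16,"ty": -1,"tz": 0,"ax": 0,"ay": 0,"az": 0},{"tx": -0.16,"ty": -1,"tz": 0,"ax": 0,"ay": 0,"az": 0},{"tx": -0.16,"ty": -1,"tz": 0,"ax": 0,"ay": 0,"az": 0},{"tx": -0.16,"ty": -1,"tz": 0,"ax": 0,"ay": 0,"az": 0}]}}

```text
clock: 5.82
eef_pos: [399.1, 194.9, 104.0]
tcp_rot: [3.141, 0.0, 3.033]
contact_force: [-0.5, 0.1, -0.1]
opening: 0.221
grasp_force: 78.4
```

Emit:
{"api": "step_arm", "payload": {"moves": [{"tx": -0.16,"ty": -1,"tz": 0,"ax": 0,"ay": 0,"az": 0},{"tx": -0.16,"ty": -1,"tz": 0,"ax": 0,"ay": 0,"az": 0},{"tx": -0.16,"ty": -1,"tz": 0,"ax": 0,"ay": 0,"az": 0},{"tx": -0.16,"ty": -1,"tz": 0,"ax": 0,"ay": 0,"az": 0},{"tx": -0.16,"ty": -1,"tz": 0,"ax": 0,"ay": 0,"az": 0}]}}

```text
clock: 6.45
eef_pos: [405.3, 68.5, 104.0]
tcp_rot: [3.142, 0.0, 3.033]
contact_force: [0.1, 0.0, -0.8]
opening: 0.222
grasp_force: 78.4
```

Emit:
{"api": "step_arm", "payload": {"moves": [{"tx": -0.16,"ty": -1,"tz": 0,"ax": 0,"ay": 0,"az": 0},{"tx": -0.16,"ty": -1,"tz": 0,"ax": 0,"ay": 0,"az": 0},{"tx": -0.16,"ty": -1,"tz": 0,"ax": 0,"ay": 0,"az": 0},{"tx": 0,"ty": -1,"tz": 0,"ax": 0,"ay": 0,"az": 0},{"tx": 0,"ty": -0.7,"tz": 0,"ax": 0,"ay": 0,"az": 0}]}}

```text
clock: 7.08
eef_pos: [404.3, -49.6, 104.0]
tcp_rot: [-3.141, 0.0, 3.033]
contact_force: [0.7, -0.6, -1.7]
opening: 0.222
grasp_force: 78.4
```

Emit:
{"api": "step_arm", "payload": {"moves": [{"tx": 0,"ty": 0,"tz": 0,"ax": 0,"ay": 0,"az": 0},{"tx": 0,"ty": 0,"tz": 0,"ax": 0,"ay": 0,"az": 0}]}}

```text
clock: 7.32
eef_pos: [404.7, -48.1, 103.9]
tcp_rot: [3.141, 0.0, 3.033]
contact_force: [-0.0, -0.2, -1.2]
opening: 0.219
grasp_force: 78.4
```

```bash
cat >> h.py <<'E'
def rect(P,n=""):
    b=cv2.minAreaRect(P[:,:2].astype(np.float32)); print(n,len(P),np.round(b[0],1),np.round(b[1],1),round(b[2],2)); return b
E
python3 - <<'E'
from h import *
plan(411,-74.4,40,173.8)
p,d,i=grab("wrist"); save("w3.png",p); np.savez("w3",p=p,d=d)
P=cloud(d,i).reshape(-1,3); P=P[np.isfinite(P[:,0])]
print("zhist",np.histogram(P[:,2],bins=range(0,150,5)))
E
```

```text
from [404.7 -48.1 103.9] 173.77 turn az -0.0003 then t [-0.365 -1.018  2.556] t clk 7.325 rp [3.1415e+00 2.0000e-04]
zhist (array([73019,   796,  1179,  2208,   567, 20444, 10524,     0,     0,
           0,     0,     0,     0,     0,   325,   553,   420,   754,
         869,   965,  1050,  1745,  6085,  2182,  1715,  2671,  6674,
        6012,  4119]), array([  0,   5,  10,  15,  20,  25,  30,  35,  40,  45,  50,  55,  60,
        65,  70,  75,  80,  85,  90,  95, 100, 105, 110, 115, 120, 125,
       130, 135, 140, 145]))
```

View pics/w3.png

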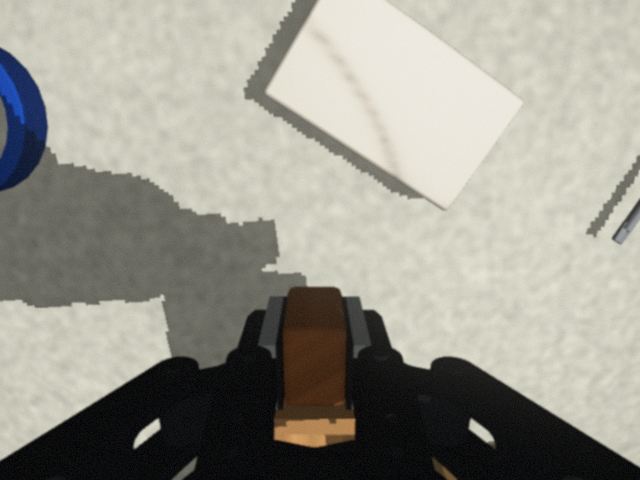

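Emit:
{"api": "step_arm", "payload": {"moves": [{"tx": -0.4,"ty": -1,"tz": 0.5,"ax": 0,"ay": 0,"az": 0},{"tx": 0,"ty": 0,"tz": 0.8,"ax": 0,"ay": 0,"az": 0},{"tx": 0,"ty": 0,"tz": 0.8,"ax": 0,"ay": 0,"az": 0},{"tx": 0,"ty": 0,"tz": 0.43,"ax": 0,"ay": 0,"az": 0},{"tx": 0,"ty": 0,"tz": 0,"ax": 0,"ay": 0,"az": 0}]}}

```text
clock: 8.0
eef_pos: [411.7, -73.6, 40.1]
tcp_rot: [3.141, -0.001, 3.034]
contact_force: [-0.4, 0.5, -1.5]
opening: 0.221
grasp_force: 78.6
```

Emit:
{"api": "step_arm", "payload": {"moves": [{"tx": 0,"ty": 0,"tz": 0,"ax": 0,"ay": 0,"az": 0},{"tx": 0,"ty": 0,"tz": 0,"ax": 0,"ay": 0,"az": 0}]}}

```text
clock: 8.25
eef_pos: [412.6, -74.1, 41.1]
tcp_rot: [-3.141, 0.001, 3.034]
contact_force: [-0.6, 0.4, -1.5]
opening: 0.227
grasp_force: 78.6
```

```bash
python3 - <<'E'
from h import *
plan(411,-74.4,40.5,173.8)
p,d,i=grab("top"); save("t4.png",cv2.resize(p[190:340,270:470],None,fx=4,fy=4,interpolation=cv2.INTER_CUBIC)); np.savez("t4",p=p,d=d)
P=cloud(d,i).reshape(-1,3); P=P[np.isfinite(P[:,0])]
c=rect(P[(P[:,2]>60)&(P[:,2]<70)&(P[:,0]>525)&(P[:,0]<690)&(abs(P[:,1]+20)<135)],"chest")
rect(P[(P[:,2]>44)&(P[:,2]<57)&(P[:,0]>455)&(P[:,0]<527)&(abs(P[:,1]+80)<50)],"drawer")
E
```

```text
from [412.6 -74.1  41.1] 173.82 turn az 0.0003 then t [ 0.061 -0.019  0.024] t clk 8.25 rp [-3.1415e+00  1.2000e-03]
chest 5529 [601.9 -19.8] [235.3 118.4] 83.84
drawer 210 [496.9 -84.4] [60.1 60.7] 83.74
```

View pics/t4.png

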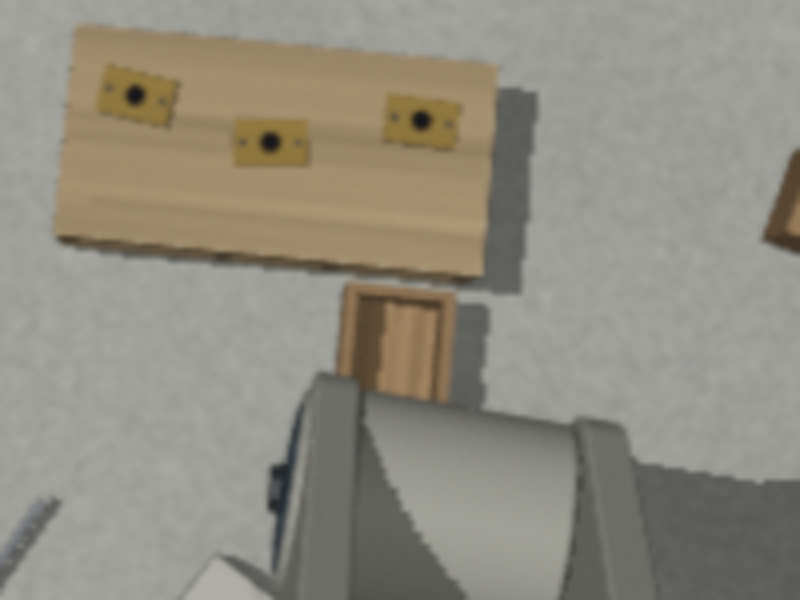

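Emit:
{"api": "step_arm", "payload": {"moves": [{"tx": -0.3,"ty": 0.02,"tz": 0,"ax": 0,"ay": 0,"az": 0},{"tx": -0.3,"ty": 0,"tz": 0,"ax": 0,"ay": 0,"az": 0},{"tx": -0.3,"ty": 0,"tz": 0,"ax": 0,"ay": 0,"az": 0},{"tx": -0.3,"ty": 0,"tz": 0,"ax": 0,"ay": 0,"az": 0},{"tx": -0.3,"ty": 0,"tz": 0,"ax": 0,"ay": 0,"az": 0}]}}

```text
clock: 8.93
eef_pos: [449.9, -77.7, 40.5]
tcp_rot: [-3.142, -0.0, 3.034]
contact_force: [0.1, 0.1, -1.9]
opening: 0.223
grasp_force: 78.6
```

In freely, no contact force.

Emit:
{"api": "step_arm", "payload": {"moves": [{"tx": -0.5,"ty": 0,"tz": 0,"ax": 0,"ay": 0,"az": 0},{"tx": -0.5,"ty": 0,"tz": 0,"ax": 0,"ay": 0,"az": 0},{"tx": -0.5,"ty": 0,"tz": 0,"ax": 0,"ay": 0,"az": 0},{"tx": -0.5,"ty": 0,"tz": 0,"ax": 0,"ay": 0,"az": 0},{"tx": -0.5,"ty": 0,"tz": 0,"ax": 0,"ay": 0,"az": 0}]}}

```text
clock: 9.55
eef_pos: [512.4, -84.5, 40.5]
tcp_rot: [-3.142, 0.0, 3.034]
contact_force: [0.1, 0.2, -1.1]
opening: 0.223
grasp_force: 78.6
```

Emit:
{"api": "step_arm", "payload": {"moves": [{"tx": -0.2,"ty": 0,"tz": 0,"ax": 0,"ay": 0,"az": 0},{"tx": -0.1,"ty": 0,"tz": 0,"ax": 0,"ay": 0,"az": 0},{"tx": 0,"ty": 0,"tz": 0,"ax": 0,"ay": 0,"az": 0}]}}

```text
clock: 9.93
eef_pos: [518.8, -85.1, 40.5]
tcp_rot: [3.142, -0.0, 3.034]
contact_force: [-0.5, -0.1, -2.0]
opening: 0.224
grasp_force: 78.6
```

```bash
python3 - <<'E'
from h import *
s=r.sense(); p=s["eef_pos"]; print(p,s["contact_force"],s["wrist_torque"])
D=p[:2]-[601.9,-19.8]; print("chest frame",D@[.9942,-.1073],D@[.1073,.9942])
E
```

```text
[518.76926022 -85.13687825  40.47180826] [-0.52035529 -0.11965234 -2.00434143] [-0.03271383  0.07284444 -0.01209216]
chest frame -75.637934457356 -73.87785273519921
```

Emit:
{"api": "step_arm", "payload": {"moves": [{"tx": 0,"ty": 0,"tz": 0.06,"ax": 0,"ay": 0,"az": 0},{"tx": 0,"ty": 0,"tz": 0.04,"ax": 0,"ay": 0,"az": 0},{"tx": 0,"ty": 0,"tz": 0,"ax": 0,"ay": 0,"az": 0}]}}

```text
clock: 10.3
eef_pos: [518.6, -85.1, 38.5]
tcp_rot: [3.142, -0.0, 3.034]
contact_force: [-3.1, -0.5, 8.1]
opening: 0.222
grasp_force: 80.2
```

Emit:
{"api": "step_arm", "payload": {"moves": [{"tx": 0,"ty": 0,"tz": 0,"ax": 0,"ay": 0,"az": 0},{"tx": 0,"ty": 0,"tz": 0,"ax": 0,"ay": 0,"az": 0},{"tx": 0,"ty": 0,"tz": 0,"ax": 0,"ay": 0,"az": 0}], "gripper": 0.55}}

```text
clock: 10.68
eef_pos: [519.0, -85.2, 38.0]
tcp_rot: [-3.142, -0.0, 3.034]
contact_force: [0.0, 0.5, -0.2]
opening: 0.552
grasp_force: 0.0
```

Emit:
{"api": "step_arm", "payload": {"moves": [{"tx": 0,"ty": 0,"tz": -0.6,"ax": 0,"ay": 0,"az": 0},{"tx": 0,"ty": 0,"tz": -1,"ax": 0,"ay": 0,"az": 0},{"tx": 0,"ty": 0,"tz": -1,"ax": 0,"ay": 0,"az": 0},{"tx": 0,"ty": 0,"tz": -1,"ax": 0,"ay": 0,"az": 0},{"tx": 0,"ty": 0,"tz": -1,"ax": 0,"ay": 0,"az": 0}]}}

```text
clock: 11.3
eef_pos: [519.1, -85.2, 154.9]
tcp_rot: [-3.142, 0.001, 3.034]
contact_force: [0.5, 0.2, -0.0]
opening: 0.549
grasp_force: 0.0
```

```bash
python3 - <<'E'
from h import *
# wide pull grasp: 3 mm outwards of pull point
plan(444.6-67*.856,-378.8-67*.5165,150,31.1)
p,d,i=grab("top"); np.savez("t5",p=p,d=d)
p,d,i=grab("wrist"); save("w5.png",p)
P=cloud(d,i).reshape(-1,3);P=P[np.isfinite(P[:,0])]; Q=P[:,:2]-[601.9,-19.8]; X=Q@[.9942,-.1073];Y=Q@[.1073,.9942]
k=(X<-60.5)&(X>-130)&(abs(Y+75)<35)&(P[:,2]>40)&(P[:,2]<55); print(k.sum(),np.percentile(X[k],[0,1,50,99,100]),np.percentile(Y[k],[1,50,99]),np.median(P[k,2]))
E
```

```text
from [519.1 -85.2 154.9] 173.82 turn az 1.5857 then t [-11.297   8.518   0.195] t clk 11.3 rp [-3.1415e+00  8.0000e-04]
2180 [-89.20213937 -88.80146081 -71.60474592 -60.53181361 -60.50032107] [-101.42001538  -73.27209198  -45.98615245] 45.44964795038648
```

View pics/w5.png

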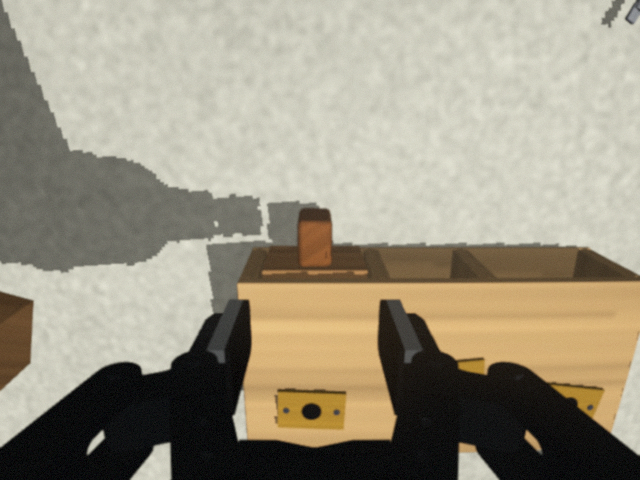

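Emit:
{"api": "step_arm", "payload": {"moves": [{"tx": 0,"ty": 0,"tz": 0,"ax": 0,"ay": 0,"az": 0.1133},{"tx": 0,"ty": 0,"tz": 0,"ax": 0,"ay": 0,"az": 0.1133},{"tx": 0,"ty": 0,"tz": 0,"ax": 0,"ay": 0,"az": 0.1133},{"tx": 0,"ty": 0,"tz": 0,"ax": 0,"ay": 0,"az": 0.1133},{"tx": 0,"ty": 0,"tz": 0,"ax": 0,"ay": 0,"az": 0.1133}], "gripper": 0.7}}

```text
clock: 12.02
eef_pos: [518.7, -85.1, 152.9]
tcp_rot: [-3.141, -0.0, 2.138]
contact_force: [-0.6, -0.4, 0.1]
opening: 0.702
grasp_force: 0.0
```

Emit:
{"api": "step_arm", "payload": {"moves": [{"tx": 0,"ty": 0,"tz": 0,"ax": 0,"ay": 0,"az": 0.1133},{"tx": 0,"ty": 0,"tz": 0,"ax": 0,"ay": 0,"az": 0.1133},{"tx": 0,"ty": 0,"tz": 0,"ax": 0,"ay": 0,"az": 0.1133},{"tx": 0,"ty": 0,"tz": 0,"ax": 0,"ay": 0,"az": 0.1133},{"tx": 0,"ty": 0,"tz": 0,"ax": 0,"ay": 0,"az": 0.1133}]}}

```text
clock: 12.65
eef_pos: [518.7, -85.1, 152.8]
tcp_rot: [-3.141, 0.0, 1.248]
contact_force: [0.1, 0.4, -1.2]
opening: 0.7
grasp_force: 0.0
```

Emit:
{"api": "step_arm", "payload": {"moves": [{"tx": 0,"ty": 0,"tz": 0,"ax": 0,"ay": 0,"az": 0.1133},{"tx": 0,"ty": 0,"tz": 0,"ax": 0,"ay": 0,"az": 0.1133},{"tx": 0,"ty": 0,"tz": 0,"ax": 0,"ay": 0,"az": 0.1133},{"tx": 0,"ty": 0,"tz": 0,"ax": 0,"ay": 0,"az": 0.1133}]}}

```text
clock: 13.15
eef_pos: [518.6, -85.1, 152.9]
tcp_rot: [-3.141, 0.0, 0.536]
contact_force: [-0.0, 0.3, -0.8]
opening: 0.701
grasp_force: 0.0
```

Emit:
{"api": "step_arm", "payload": {"moves": [{"tx": -1,"ty": 0.7,"tz": 0,"ax": 0,"ay": 0,"az": 0},{"tx": -1,"ty": 0.7,"tz": 0,"ax": 0,"ay": 0,"az": 0},{"tx": -1,"ty": 0.7,"tz": 0,"ax": 0,"ay": 0,"az": 0},{"tx": -1,"ty": 0.8,"tz": 0,"ax": 0,"ay": 0,"az": 0},{"tx": -1,"ty": 0.8,"tz": 0,"ax": 0,"ay": 0,"az": 0}]}}

```text
clock: 13.78
eef_pos: [459.0, -229.7, 152.9]
tcp_rot: [-3.141, 0.0, 0.542]
contact_force: [-0.5, 0.2, 0.4]
opening: 0.699
grasp_force: 0.0
```

Emit:
{"api": "step_arm", "payload": {"moves": [{"tx": -1,"ty": 0.8,"tz": 0,"ax": 0,"ay": 0,"az": 0},{"tx": -1,"ty": 0.8,"tz": 0,"ax": 0,"ay": 0,"az": 0},{"tx": -1,"ty": 0.8,"tz": 0,"ax": 0,"ay": 0,"az": 0},{"tx": -1,"ty": 0.8,"tz": 0,"ax": 0,"ay": 0,"az": 0},{"tx": -1,"ty": 0.8,"tz": 0,"ax": 0,"ay": 0,"az": 0}]}}

```text
clock: 14.4
eef_pos: [403.5, -379.8, 152.9]
tcp_rot: [-3.141, 0.0, 0.542]
contact_force: [-0.0, 0.7, 0.5]
opening: 0.701
grasp_force: 0.0
```

Emit:
{"api": "step_arm", "payload": {"moves": [{"tx": -1,"ty": 0.8,"tz": 0,"ax": 0,"ay": 0,"az": 0},{"tx": -0.3,"ty": 0,"tz": 0,"ax": 0,"ay": 0,"az": 0},{"tx": 0,"ty": 0,"tz": 0,"ax": 0,"ay": 0,"az": 0},{"tx": 0,"ty": 0,"tz": 0,"ax": 0,"ay": 0,"az": 0}]}}

```text
clock: 14.9
eef_pos: [386.8, -412.0, 152.9]
tcp_rot: [-3.141, -0.0, 0.542]
contact_force: [0.1, -0.3, -0.4]
opening: 0.704
grasp_force: 0.0
```

```bash
python3 - <<'E'
from h import *
plan(387.2,-413.4,34,31.1)
p,d,i=grab("wrist"); save("w6.png",p)
P=cloud(d,i).reshape(-1,3); P=P[np.hypot(P[:,0]-433,P[:,1]+386)<115]
rect(P[(P[:,2]>43.5)&(P[:,2]<50)]);rect(P[(P[:,2]>39)&(P[:,2]<50)])
E
```

```text
from [ 386.8 -412.   152.9] 31.08 turn az -0.0002 then t [-0.015  0.057  4.758] t clk 14.9 rp [-3.141e+00 -1.000e-04]
 8209 [ 454.1 -418.2] [123.8 152.5] 31.29
 10746 [ 452.7 -419.1] [127.1 152.5] 31.29
```

```bash
python3 - <<'E'
from h import *
p,d,i=grab("wrist")
P=cloud(d,i).reshape(-1,3); P=P[np.isfinite(P[:,0])]; Q=P[:,:2]-[444.6,-378.8]; x=Q@[.856,.5165]; y=Q@[-.5165,.856]
k=(P[:,2]>39)&(P[:,2]<50)&(abs(y)<60)&(abs(x+10)<80)
print(np.histogram(y[k],bins=range(-60,61,5)))
k2=k&(abs(y)<46); rect(P[k2]); k3=k2&(x<-53); print(k3.sum(),np.percentile(y[k3],[2,50,98]),np.percentile(x[k3],[1,99]))
E
```

```text
(array([   0,    0,    0,    0,  581, 2014,  270,  281,  278,  287,  633,
        663,  674,  613,  281,  281,  285,  287, 1765,  896,    0,    0,
          0,    0]), array([-60, -55, -50, -45, -40, -35, -30, -25, -20, -15, -10,  -5,   0,
         5,  10,  15,  20,  25,  30,  35,  40,  45,  50,  55,  60]))
 10089 [ 432.5 -385.7] [127.   74.4] 31.34
1380 [-9.46924683 -0.26763243  9.31999521] [-76.94380294 -53.23786756]
```

Emit:
{"api": "step_arm", "payload": {"moves": [{"tx": -0.01,"ty": 0.05,"tz": 1,"ax": 0,"ay": 0,"az": 0},{"tx": 0,"ty": 0,"tz": 1,"ax": 0,"ay": 0,"az": 0},{"tx": 0,"ty": 0,"tz": 1,"ax": 0,"ay": 0,"az": 0},{"tx": 0,"ty": 0,"tz": 1,"ax": 0,"ay": 0,"az": 0},{"tx": 0,"ty": 0,"tz": 0.56,"ax": 0,"ay": 0,"az": 0}]}}

```text
clock: 15.62
eef_pos: [387.0, -413.3, 37.9]
tcp_rot: [-3.14, 0.0, 0.543]
contact_force: [0.4, -1.0, 0.6]
opening: 0.699
grasp_force: 0.0
```

Emit:
{"api": "step_arm", "payload": {"moves": [{"tx": 0,"ty": 0,"tz": 0.2,"ax": 0,"ay": 0,"az": 0},{"tx": 0,"ty": 0,"tz": 0,"ax": 0,"ay": 0,"az": 0}]}}

```text
clock: 15.88
eef_pos: [387.3, -414.2, 34.3]
tcp_rot: [3.141, -0.0, 0.542]
contact_force: [-0.3, 1.0, 0.2]
opening: 0.699
grasp_force: 0.0
```

Emit:
{"api": "step_arm", "payload": {"moves": [{"tx": 0,"ty": 0,"tz": 0,"ax": 0,"ay": 0,"az": 0},{"tx": 0,"ty": 0,"tz": 0,"ax": 0,"ay": 0,"az": 0},{"tx": 0,"ty": 0,"tz": 0,"ax": 0,"ay": 0,"az": 0},{"tx": 0,"ty": 0,"tz": 0,"ax": 0,"ay": 0,"az": 0},{"tx": 0,"ty": 0,"tz": 0,"ax": 0,"ay": 0,"az": 0}], "gripper": 0}}

```text
clock: 16.5
eef_pos: [387.2, -414.4, 34.8]
tcp_rot: [3.141, -0.0, 0.542]
contact_force: [-0.9, 1.4, 6.1]
opening: 0.222
grasp_force: 77.8
```

Emit:
{"api": "step_arm", "payload": {"moves": [{"tx": 0,"ty": 0,"tz": -0.5,"ax": 0,"ay": 0,"az": 0},{"tx": 0,"ty": 0,"tz": -0.5,"ax": 0,"ay": 0,"az": 0},{"tx": 0,"ty": 0,"tz": -0.5,"ax": 0,"ay": 0,"az": 0},{"tx": 0,"ty": 0,"tz": -0.5,"ax": 0,"ay": 0,"az": 0},{"tx": 0,"ty": 0,"tz": -0.8,"ax": 0,"ay": 0,"az": 0}]}}

```text
clock: 17.12
eef_pos: [386.8, -413.9, 104.7]
tcp_rot: [-3.141, 0.0, 0.542]
contact_force: [-0.7, -0.4, -1.0]
opening: 0.223
grasp_force: 78.0
```

```bash
python3 - <<'E'
from h import *
# approach TCP: chest frame x=-59-125, y=+68
c=np.array([601.9,-19.8])-184*np.array([.9942,-.1073])+68*np.array([.1073,.9942]); print(c)
plan(c[0],c[1],104,-6.16)
E
```

```text
[426.2636  67.5488]
from [ 386.8 -413.9  104.7] 31.05 turn az 0.4135 then t [ -0.498 -19.316   0.03 ] t clk 17.125 rp [-3.1409e+00  2.0000e-04]
```

Emit:
{"api": "step_arm", "payload": {"moves": [{"tx": 0,"ty": 0,"tz": 0,"ax": 0,"ay": 0,"az": 0.1034},{"tx": 0,"ty": 0,"tz": 0,"ax": 0,"ay": 0,"az": 0.1034},{"tx": 0,"ty": 0,"tz": 0,"ax": 0,"ay": 0,"az": 0.1034},{"tx": 0,"ty": 0,"tz": 0,"ax": 0,"ay": 0,"az": 0.1033},{"tx": -0.5,"ty": 0,"tz": 0,"ax": 0,"ay": 0,"az": 0}]}}

```text
clock: 17.75
eef_pos: [374.8, -413.0, 104.6]
tcp_rot: [3.141, -0.001, -0.106]
contact_force: [-0.1, -0.5, -2.1]
opening: 0.224
grasp_force: 78.1
```

Emit:
{"api": "step_arm", "payload": {"moves": [{"tx": 0,"ty": -1,"tz": 0,"ax": 0,"ay": 0,"az": 0},{"tx": 0,"ty": -1,"tz": 0,"ax": 0,"ay": 0,"az": 0},{"tx": 0,"ty": -1,"tz": 0,"ax": 0,"ay": 0,"az": 0},{"tx": 0,"ty": -1,"tz": 0,"ax": 0,"ay": 0,"az": 0},{"tx": 0,"ty": -1,"tz": 0,"ax": 0,"ay": 0,"az": 0}]}}

```text
clock: 18.38
eef_pos: [387.9, -286.2, 104.1]
tcp_rot: [-3.141, 0.0, -0.105]
contact_force: [0.3, -0.3, -2.4]
opening: 0.221
grasp_force: 78.2
```

Emit:
{"api": "step_arm", "payload": {"moves": [{"tx": 0,"ty": -1,"tz": 0,"ax": 0,"ay": 0,"az": 0},{"tx": 0,"ty": -1,"tz": 0,"ax": 0,"ay": 0,"az": 0},{"tx": 0,"ty": -1,"tz": 0,"ax": 0,"ay": 0,"az": 0},{"tx": 0,"ty": -1,"tz": 0,"ax": 0,"ay": 0,"az": 0},{"tx": 0,"ty": -1,"tz": 0,"ax": 0,"ay": 0,"az": 0}]}}

```text
clock: 19.0
eef_pos: [400.9, -162.1, 104.1]
tcp_rot: [-3.141, 0.0, -0.105]
contact_force: [0.2, 0.0, -1.6]
opening: 0.224
grasp_force: 78.2
```

Emit:
{"api": "step_arm", "payload": {"moves": [{"tx": 0,"ty": -1,"tz": 0,"ax": 0,"ay": 0,"az": 0},{"tx": 0,"ty": -1,"tz": 0,"ax": 0,"ay": 0,"az": 0},{"tx": 0,"ty": -1,"tz": 0,"ax": 0,"ay": 0,"az": 0},{"tx": 0,"ty": -1,"tz": 0,"ax": 0,"ay": 0,"az": 0},{"tx": 0,"ty": -1,"tz": 0,"ax": 0,"ay": 0,"az": 0}]}}

```text
clock: 19.62
eef_pos: [414.0, -38.1, 104.2]
tcp_rot: [-3.141, 0.0, -0.105]
contact_force: [1.3, -0.3, -1.4]
opening: 0.225
grasp_force: 78.2
```

Emit:
{"api": "step_arm", "payload": {"moves": [{"tx": 0,"ty": -1,"tz": 0,"ax": 0,"ay": 0,"az": 0},{"tx": 0,"ty": -1,"tz": 0,"ax": 0,"ay": 0,"az": 0},{"tx": 0,"ty": -1,"tz": 0,"ax": 0,"ay": 0,"az": 0},{"tx": 0,"ty": -1,"tz": 0,"ax": 0,"ay": 0,"az": 0},{"tx": 0,"ty": -0.3,"tz": 0,"ax": 0,"ay": 0,"az": 0}]}}

```text
clock: 20.25
eef_pos: [425.5, 68.6, 104.1]
tcp_rot: [-3.141, 0.0, -0.104]
contact_force: [-0.7, -0.5, -1.9]
opening: 0.22
grasp_force: 78.3
```

Emit:
{"api": "step_arm", "payload": {"moves": [{"tx": 0,"ty": 0,"tz": 0.8,"ax": 0,"ay": 0,"az": 0},{"tx": 0,"ty": 0,"tz": 0.8,"ax": 0,"ay": 0,"az": 0},{"tx": 0,"ty": 0,"tz": 0.6,"ax": 0,"ay": 0,"az": 0},{"tx": 0,"ty": 0,"tz": 0.32,"ax": 0,"ay": 0,"az": 0},{"tx": 0,"ty": 0,"tz": 0,"ax": 0,"ay": 0,"az": 0}]}}

```text
clock: 20.88
eef_pos: [425.8, 66.8, 40.8]
tcp_rot: [3.141, 0.001, -0.107]
contact_force: [0.3, 0.2, -1.5]
opening: 0.219
grasp_force: 78.4
```

```bash
python3 - <<'E'
from h import *
plan(426.3,67.5,40.5,-6.16)
p,d,i=grab("top"); np.savez("t6",p=p,d=d); save("t6.png",cv2.resize(p[190:340,270:470],None,fx=4,fy=4,interpolation=cv2.INTER_CUBIC))
P=cloud(d,i).reshape(-1,3); P=P[np.isfinite(P[:,0])]
Q=P[:,:2]-[601.9,-19.8]; X=Q@[.9942,-.1073];Y=Q@[.1073,.9942]
k=(P[:,2]>44)&(P[:,2]<57)&(X>-140)&(X<-61)&(abs(Y-68)<50)
b=rect(P[k],"drawer"); print(X[k].min(),X[k].max(),np.percentile(Y[k],[0,1,99,100]))
E
```

```text
from [425.8  66.8  40.8] -6.14 turn az 0.0003 then t [ 0.016 -0.029  0.013] t clk 20.875 rp [3.1413e+00 1.0000e-03]
drawer 227 [506.4  57.6] [73.8 71.7] 84.0
-138.99891011569161 -67.30854838372225 [ 29.80840867  30.06306542 103.54781499 103.70901311]
```

View pics/t6.png

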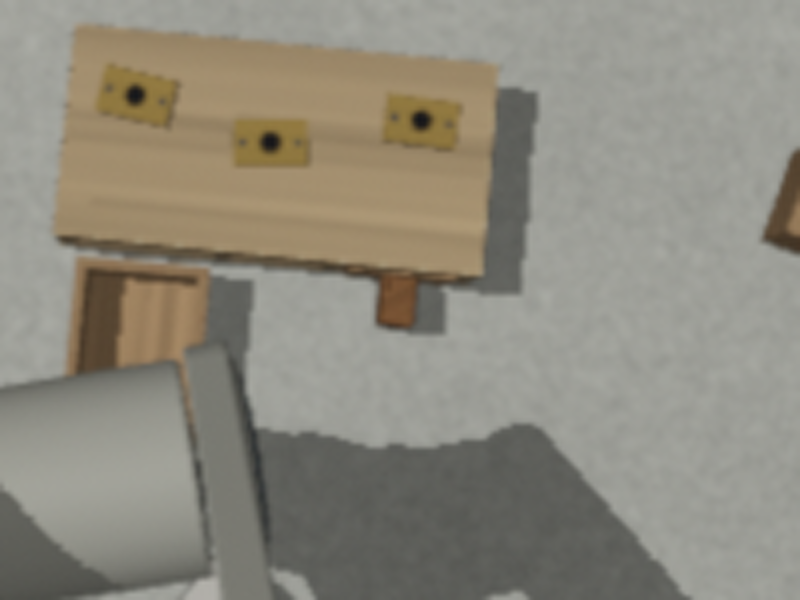

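Emit:
{"api": "step_arm", "payload": {"moves": [{"tx": 0.3,"ty": -0.05,"tz": 0,"ax": 0,"ay": 0,"az": 0},{"tx": 0.3,"ty": 0,"tz": 0,"ax": 0,"ay": 0,"az": 0},{"tx": 0.3,"ty": 0,"tz": 0,"ax": 0,"ay": 0,"az": 0},{"tx": 0.3,"ty": 0,"tz": 0,"ax": 0,"ay": 0,"az": 0},{"tx": 0.3,"ty": 0,"tz": 0,"ax": 0,"ay": 0,"az": 0}]}}

```text
clock: 21.55
eef_pos: [464.4, 64.0, 41.0]
tcp_rot: [3.142, -0.0, -0.108]
contact_force: [-0.3, 0.0, -0.9]
opening: 0.218
grasp_force: 78.4
```

Emit:
{"api": "step_arm", "payload": {"moves": [{"tx": 0.5,"ty": 0,"tz": 0,"ax": 0,"ay": 0,"az": 0},{"tx": 0.5,"ty": 0,"tz": 0,"ax": 0,"ay": 0,"az": 0},{"tx": 0.5,"ty": 0,"tz": 0,"ax": 0,"ay": 0,"az": 0},{"tx": 0.5,"ty": 0,"tz": 0,"ax": 0,"ay": 0,"az": 0},{"tx": 0.5,"ty": 0,"tz": 0,"ax": 0,"ay": 0,"az": 0}]}}

```text
clock: 22.18
eef_pos: [526.8, 57.3, 41.0]
tcp_rot: [3.142, 0.0, -0.108]
contact_force: [-0.4, -0.1, -1.6]
opening: 0.217
grasp_force: 78.4
```

Emit:
{"api": "step_arm", "payload": {"moves": [{"tx": 0.25,"ty": 0,"tz": 0,"ax": 0,"ay": 0,"az": 0},{"tx": 0.1,"ty": 0,"tz": 0,"ax": 0,"ay": 0,"az": 0},{"tx": 0,"ty": 0,"tz": 0.06,"ax": 0,"ay": 0,"az": 0},{"tx": 0,"ty": 0,"tz": 0.04,"ax": 0,"ay": 0,"az": 0},{"tx": 0,"ty": 0,"tz": 0,"ax": 0,"ay": 0,"az": 0}]}}

```text
clock: 22.8
eef_pos: [534.2, 56.5, 38.9]
tcp_rot: [3.141, 0.0, -0.107]
contact_force: [-2.4, -1.1, 5.5]
opening: 0.222
grasp_force: 79.2
```

Emit:
{"api": "step_arm", "payload": {"moves": [{"tx": 0,"ty": 0,"tz": 0,"ax": 0,"ay": 0,"az": 0},{"tx": 0,"ty": 0,"tz": 0,"ax": 0,"ay": 0,"az": 0},{"tx": 0,"ty": 0,"tz": 0,"ax": 0,"ay": 0,"az": 0}], "gripper": 0.55}}

```text
clock: 23.18
eef_pos: [534.6, 56.5, 38.5]
tcp_rot: [3.142, -0.0, -0.107]
contact_force: [0.6, -0.7, 0.2]
opening: 0.548
grasp_force: 0.0
```

Emit:
{"api": "step_arm", "payload": {"moves": [{"tx": 0,"ty": 0,"tz": -0.6,"ax": 0,"ay": 0,"az": 0},{"tx": 0,"ty": 0,"tz": -1,"ax": 0,"ay": 0,"az": 0},{"tx": 0,"ty": 0,"tz": -1,"ax": 0,"ay": 0,"az": 0},{"tx": 0,"ty": 0,"tz": -1,"ax": 0,"ay": 0,"az": 0},{"tx": 0,"ty": 0,"tz": -1,"ax": 0,"ay": 0,"az": 0}]}}

```text
clock: 23.8
eef_pos: [534.7, 56.5, 155.4]
tcp_rot: [-3.141, -0.001, -0.108]
contact_force: [0.2, 0.3, 0.3]
opening: 0.548
grasp_force: 0.0
```

```bash
cat > chk.py <<'E'
from h import *
def chk():
    p,d,i=grab("top"); np.savez("tl",p=p,d=d); save("tl.png",p)
    P=cloud(d,i).reshape(-1,3);P=P[np.isfinite(P[:,0])]; Q=P[:,:2]-[601.9,-19.8]; X=Q@[.9942,-.1073];Y=Q@[.1073,.9942]
    for n,c in(("wide",68),("med",-75)):
        k=(X<-62)&(X>-200)&(abs(Y-c)<35)&(P[:,2]>35)&(P[:,2]<60); print(n,k.sum(),np.percentile(X[k],[0,2,98]) if k.any() else "", np.median(Y[k]) if k.any() else "")
    k=(P[:,0]>480)&(P[:,1]<-250)&(P[:,1]>-420)&(P[:,2]>110)&(P[:,2]<150); rect(P[k],"awl")
if __name__=="__main__": chk()
E
python3 chk.py; python3 -c "
from h import *
plan(569.2,-332.7,175,-6.16)"
```

```text
wide 0  
med 114 [-88.71958283 -88.45177158 -62.83317155] -74.0736357527517
awl 125 [ 569.8 -333. ] [23. 21.] 48.76
from [536.4  56.7 158.4] -6.16 turn az 0.0 then t [ 2.977 15.344 -0.664] t clk 23.85 rp [-3.1406 -0.0048]
```

Emit:
{"api": "step_arm", "payload": {"moves": [{"tx": 0.2,"ty": 1,"tz": -0.7,"ax": 0,"ay": 0,"az": 0},{"tx": 0.2,"ty": 1,"tz": 0,"ax": 0,"ay": 0,"az": 0},{"tx": 0.2,"ty": 1,"tz": 0,"ax": 0,"ay": 0,"az": 0},{"tx": 0.2,"ty": 1,"tz": 0,"ax": 0,"ay": 0,"az": 0},{"tx": 0.2,"ty": 1,"tz": 0,"ax": 0,"ay": 0,"az": 0}], "gripper": 0.7}}

```text
clock: 24.48
eef_pos: [546.2, -71.3, 171.8]
tcp_rot: [3.142, -0.001, -0.107]
contact_force: [0.7, 0.1, 0.9]
opening: 0.703
grasp_force: 0.0
```

Emit:
{"api": "step_arm", "payload": {"moves": [{"tx": 0.2,"ty": 1,"tz": 0,"ax": 0,"ay": 0,"az": 0},{"tx": 0.2,"ty": 1,"tz": 0,"ax": 0,"ay": 0,"az": 0},{"tx": 0,"ty": 1,"tz": 0,"ax": 0,"ay": 0,"az": 0},{"tx": 0,"ty": 1,"tz": 0,"ax": 0,"ay": 0,"az": 0},{"tx": 0,"ty": 1,"tz": 0,"ax": 0,"ay": 0,"az": 0}]}}

```text
clock: 25.1
eef_pos: [542.5, -196.7, 171.8]
tcp_rot: [3.141, -0.001, -0.107]
contact_force: [-0.6, 0.4, 1.0]
opening: 0.701
grasp_force: 0.0
```

Emit:
{"api": "step_arm", "payload": {"moves": [{"tx": 0,"ty": 1,"tz": 0,"ax": 0,"ay": 0,"az": 0},{"tx": 0,"ty": 1,"tz": 0,"ax": 0,"ay": 0,"az": 0},{"tx": 0,"ty": 0,"tz": 0,"ax": 0,"ay": 0,"az": 0},{"tx": 0,"ty": 0,"tz": 0,"ax": 0,"ay": 0,"az": 0}]}}

```text
clock: 25.6
eef_pos: [537.2, -245.1, 171.3]
tcp_rot: [-3.141, -0.0, -0.108]
contact_force: [0.8, -0.1, 0.4]
opening: 0.701
grasp_force: 0.0
```

```bash
python3 chk.py; python3 - <<'E'
from h import *
plan(569.5,-332.8,106,-6.16)
p,d,i=grab("wrist"); save("w7.png",p);np.savez("w7",p=p,d=d)
P=cloud(d,i).reshape(-1,3);P=P[np.isfinite(P[:,0])]
n=P[np.hypot(P[:,0]-569.5,P[:,1]+332.8)<28]
k=n[(n[:,2]>95)&(n[:,2]<126)]; print(len(k)); 
if len(k)>20: rect(k,"awl")
rect(P[(P[:,2]>50)&(P[:,2]<59)&(np.hypot(P[:,0]-569.5,P[:,1]+332.8)<60)],"off")
E
```

```text
wide 107 [-86.82981184 -86.5266695  -62.37741686] 67.1441925148508
med 114 [-88.75137444 -88.47665476 -62.48099453] -74.04043419369242
awl 0 [0. 0.] [0. 0.] 0.0
from [ 537.2 -244.9  171.2] -6.15 turn az 0.0001 then t [1.662 3.359 2.609] t clk 25.65 rp [-3.1413  0.    ]
1741
awl 1741 [ 573.4 -328.4] [13.6 24.1] 63.89
off 7202 [ 570.8 -333.5] [56.8 56.7] 68.64
```

View pics/w7.png

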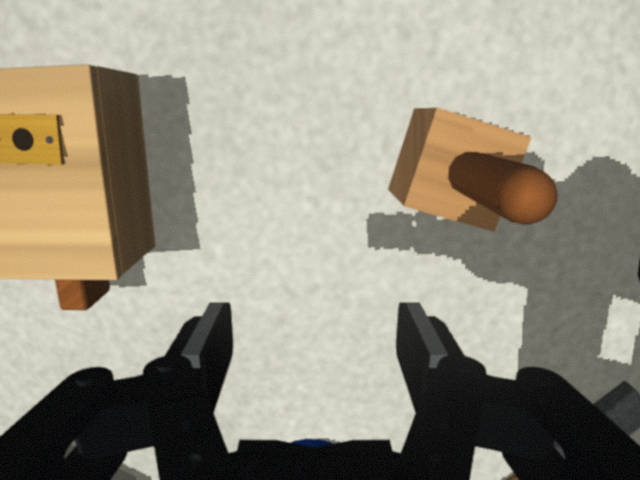

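Emit:
{"api": "step_arm", "payload": {"moves": [{"tx": 0.5,"ty": 1,"tz": 0,"ax": 0,"ay": 0,"az": 0},{"tx": 0.5,"ty": 1,"tz": 0,"ax": 0,"ay": 0,"az": 0},{"tx": 0.5,"ty": 1,"tz": 0,"ax": 0,"ay": 0,"az": 0},{"tx": 0.18,"ty": 0.37,"tz": 0,"ax": 0,"ay": 0,"az": 0},{"tx": 0,"ty": 0,"tz": 0,"ax": 0,"ay": 0,"az": 0}]}}

```text
clock: 26.32
eef_pos: [569.9, -333.4, 170.8]
tcp_rot: [-3.141, 0.0, -0.108]
contact_force: [0.3, -0.1, -0.1]
opening: 0.699
grasp_force: 0.0
```

Emit:
{"api": "step_arm", "payload": {"moves": [{"tx": 0,"ty": 0,"tz": 0,"ax": 0,"ay": 0,"az": 0},{"tx": 0,"ty": 0,"tz": 0,"ax": 0,"ay": 0,"az": 0}]}}

```text
clock: 26.58
eef_pos: [569.8, -332.9, 171.1]
tcp_rot: [-3.141, 0.0, -0.107]
contact_force: [0.4, 0.2, 1.1]
opening: 0.7
grasp_force: 0.0
```

```bash
python3 - <<'E'
from h import *
plan(570,-333.2,106,-6.16)
p,d,i=grab("wrist"); np.savez("w8",p=p,d=d)
P=cloud(d,i).reshape(-1,3);P=P[np.isfinite(P[:,0])]
n=P[np.hypot(P[:,0]-569.5,P[:,1]+332.8)<30]; n=n[(n[:,2]>60)]
for a in range(65,140,10):
    k=n[(n[:,2]>a)&(n[:,2]<a+10)]
    if len(k)>20: rect(k,a)
E
```

```text
from [ 569.8 -332.9  171.1] -6.12 turn az 0.0004 then t [0.009 0.009 2.604] t clk 26.575 rp [-3.1413e+00  3.0000e-04]
65 205 [ 578.5 -334.8] [23.  9.] 83.27
75 230 [ 578.4 -334.6] [23.1  8.9] 84.54
85 269 [ 578.4 -334.6] [23.1  9.1] 84.17
95 307 [ 578.6 -334.6] [23.   8.8] 83.87
105 349 [ 578.4 -334.6] [23.2  9.2] 84.7
115 498 [ 576.3 -335.6] [23.9 12.9] 71.7
125 2050 [ 571.9 -334. ] [22.2 21.3] 78.37
135 119 [ 571.9 -334.2] [9.8 9.1] 89.92
```

Emit:
{"api": "step_arm", "payload": {"moves": [{"tx": 0.06,"ty": 0.04,"tz": 0.6,"ax": 0,"ay": 0,"az": 0},{"tx": 0,"ty": 0,"tz": 0.8,"ax": 0,"ay": 0,"az": 0},{"tx": 0,"ty": 0,"tz": 0.8,"ax": 0,"ay": 0,"az": 0},{"tx": 0,"ty": 0,"tz": 0.4,"ax": 0,"ay": 0,"az": 0},{"tx": 0,"ty": 0,"tz": 0,"ax": 0,"ay": 0,"az": 0}]}}

```text
clock: 27.25
eef_pos: [570.8, -334.6, 104.6]
tcp_rot: [-3.141, 0.002, -0.108]
contact_force: [-0.3, -0.3, 0.6]
opening: 0.702
grasp_force: 0.0
```

Emit:
{"api": "step_arm", "payload": {"moves": [{"tx": 0,"ty": 0,"tz": 0,"ax": 0,"ay": 0,"az": 0},{"tx": 0,"ty": 0,"tz": 0,"ax": 0,"ay": 0,"az": 0},{"tx": 0,"ty": 0,"tz": 0,"ax": 0,"ay": 0,"az": 0},{"tx": 0,"ty": 0,"tz": 0,"ax": 0,"ay": 0,"az": 0},{"tx": 0,"ty": 0,"tz": 0,"ax": 0,"ay": 0,"az": 0}], "gripper": 0, "newtons": 60}}

```text
clock: 27.88
eef_pos: [571.8, -335.2, 106.7]
tcp_rot: [3.141, -0.001, -0.107]
contact_force: [0.2, 0.5, 5.3]
opening: 0.265
grasp_force: 58.9
```

Emit:
{"api": "step_arm", "payload": {"moves": [{"tx": 0,"ty": 0,"tz": -0.4,"ax": 0,"ay": 0,"az": 0},{"tx": 0,"ty": 0,"tz": -0.6,"ax": 0,"ay": 0,"az": 0},{"tx": 0,"ty": 0,"tz": -0.8,"ax": 0,"ay": 0,"az": 0},{"tx": 0,"ty": 0,"tz": -1,"ax": 0,"ay": 0,"az": 0},{"tx": 0,"ty": 0,"tz": -1,"ax": 0,"ay": 0,"az": 0}]}}

```text
clock: 28.5
eef_pos: [571.5, -335.1, 203.2]
tcp_rot: [3.141, -0.001, -0.108]
contact_force: [-0.2, 0.0, -1.3]
opening: 0.265
grasp_force: 58.8
```

Emit:
{"api": "step_arm", "payload": {"moves": [{"tx": 0,"ty": 0,"tz": 0,"ax": 0,"ay": 0,"az": 0},{"tx": 0,"ty": 0,"tz": 0,"ax": 0,"ay": 0,"az": 0}]}}

```text
clock: 28.75
eef_pos: [571.1, -334.8, 200.9]
tcp_rot: [-3.141, 0.0, -0.108]
contact_force: [-0.9, 0.3, -0.5]
opening: 0.264
grasp_force: 58.8
```

```bash
python3 - <<'E'
from h import *
s=r.sense(); print(s["contact_force"])
plan(631.3,57.6,200,-6.16)
p,d,i=grab("scene"); np.savez("s9",p=p,d=d)
P=cloud(d,i).reshape(-1,3);P=P[np.isfinite(P[:,0])]
e=s["eef_pos"]; n=P[(np.hypot(P[:,0]-e[0],P[:,1]-e[1])<22)&(P[:,2]>60)]
for a in range(60,190,10):
    k=n[(n[:,2]>a)&(n[:,2]<a+10)]
    if len(k)>5: print(a,len(k),np.median(k,0).round(1),np.ptp(k[:,1]).round(1))
p,d,i=grab("wrist"); save("w9.png",p)
E
```

```text
[-0.93469236  0.25755129 -0.49036645]
from [ 571.1 -334.8  200.9] -6.16 turn az 0.0 then t [  0.711 -15.864   0.037] t clk 28.75 rp [-3.1415e+00  2.0000e-04]
110 14 [ 570.9 -331.8  116. ] 5.9
120 20 [ 573.  -332.6  125.6] 8.6
130 21 [ 573.2 -332.3  134.6] 8.4
140 12 [ 574.4 -332.5  143.1] 8.0
150 46 [ 578.5 -331.5  155.1] 20.5
160 54 [ 578.5 -330.2  164.9] 20.9
170 42 [ 579.9 -333.   175.1] 30.1
180 92 [ 580.1 -334.8  184.9] 41.4
```

View pics/w9.png

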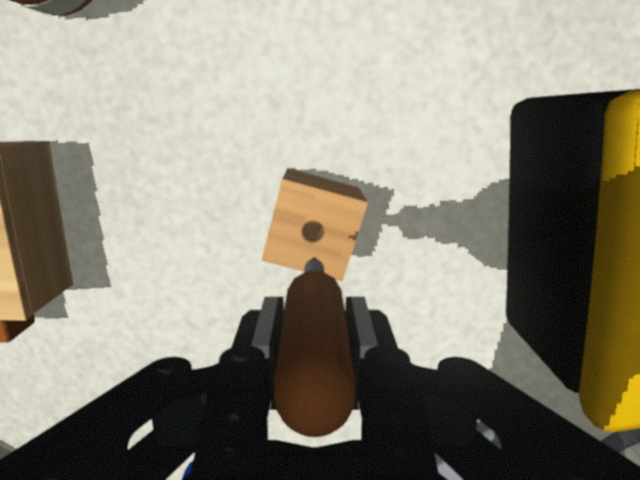

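```bash
python3 - <<'E'
from h import *
i=eyes.camera_info("wrist")
print("hole",onz(i,[(313,232)],55),"tip",onz(i,[(314,261)],106),onz(i,[(314,261)],103)); print(r.sense()["eef_pos"])
t=np.load("top.npz");it=eyes.camera_info("top")
for n in("tl",):
    z=np.load(n+".npz");g=cv2.cvtColor(z["p"],cv2.COLOR_RGB2GRAY).astype(float)
    for u,v in((303.67,213.83),(337.5,225.5),(375.3,220.2)):
        a,b=int(round(u)),int(round(v)); w=g[b-4:b+5,a-4:a+5]; w=np.clip(75-w,0,None); yy,xx=np.mgrid[b-4:b+5,a-4:a+5]
        if w.sum()>0: U=(w*xx).sum()/w.sum();V=(w*yy).sum()/w.sum(); print(U,V,onz(it,[(U,V)],67))
E
```

```text
hole [[ 570.55827165 -333.65001227   55.        ]] tip [[ 569.04597927 -334.20055669  106.        ]] [[ 567.97275457 -334.08194384  103.        ]]
[ 570.79530821 -334.62295557  200.02935756]
303.38941398865785 213.3156899810964 [[632.43803276  58.20809121  67.        ]]
337.14827586206894 225.08448275862068 [[605.64975754 -15.35482345  67.        ]]
374.8531468531468 219.59265734265733 [[616.94647799 -97.90800074  67.        ]]
```

Emit:
{"api": "step_arm", "payload": {"moves": [{"tx": 0.2,"ty": -1,"tz": 0,"ax": 0,"ay": 0,"az": 0},{"tx": 0.2,"ty": -1,"tz": 0,"ax": 0,"ay": 0,"az": 0},{"tx": 0.2,"ty": -1,"tz": 0,"ax": 0,"ay": 0,"az": 0},{"tx": 0.19,"ty": -1,"tz": 0,"ax": 0,"ay": 0,"az": 0},{"tx": 0,"ty": -1,"tz": 0,"ax": 0,"ay": 0,"az": 0}]}}

```text
clock: 29.48
eef_pos: [604.3, -211.8, 199.9]
tcp_rot: [-3.141, 0.002, -0.107]
contact_force: [-0.9, -0.0, -0.8]
opening: 0.266
grasp_force: 58.9
```

Emit:
{"api": "step_arm", "payload": {"moves": [{"tx": 0,"ty": -1,"tz": 0,"ax": 0,"ay": 0,"az": 0},{"tx": 0,"ty": -1,"tz": 0,"ax": 0,"ay": 0,"az": 0},{"tx": 0,"ty": -1,"tz": 0,"ax": 0,"ay": 0,"az": 0},{"tx": 0,"ty": -1,"tz": 0,"ax": 0,"ay": 0,"az": 0},{"tx": 0,"ty": -1,"tz": 0,"ax": 0,"ay": 0,"az": 0}]}}

```text
clock: 30.1
eef_pos: [617.3, -87.7, 200.0]
tcp_rot: [-3.142, 0.002, -0.108]
contact_force: [1.2, -0.2, -0.7]
opening: 0.266
grasp_force: 58.9
```

Emit:
{"api": "step_arm", "payload": {"moves": [{"tx": 0,"ty": -1,"tz": 0,"ax": 0,"ay": 0,"az": 0},{"tx": 0,"ty": -1,"tz": 0,"ax": 0,"ay": 0,"az": 0},{"tx": 0,"ty": -1,"tz": 0,"ax": 0,"ay": 0,"az": 0},{"tx": 0,"ty": -1,"tz": 0,"ax": 0,"ay": 0,"az": 0},{"tx": 0,"ty": -1,"tz": 0,"ax": 0,"ay": 0,"az": 0}]}}

```text
clock: 30.72
eef_pos: [630.7, 36.6, 199.9]
tcp_rot: [3.141, 0.002, -0.108]
contact_force: [0.5, -0.8, -0.9]
opening: 0.264
grasp_force: 58.9
```

Emit:
{"api": "step_arm", "payload": {"moves": [{"tx": 0,"ty": -0.88,"tz": 0,"ax": 0,"ay": 0,"az": 0},{"tx": 0,"ty": 0,"tz": 0.5,"ax": 0,"ay": 0,"az": 0},{"tx": 0,"ty": 0,"tz": 0.5,"ax": 0,"ay": 0,"az": 0},{"tx": 0,"ty": 0,"tz": 0,"ax": 0,"ay": 0,"az": 0},{"tx": 0,"ty": 0,"tz": 0,"ax": 0,"ay": 0,"az": 0}]}}

```text
clock: 31.35
eef_pos: [633.6, 57.0, 175.9]
tcp_rot: [3.141, 0.0, -0.108]
contact_force: [-0.3, 0.2, -1.1]
opening: 0.27
grasp_force: 58.9
```

```bash
python3 chk.py; python3 - <<'E'
from h import *
plan(633.2,57.9,163,-6.16)
p,d,i=grab("wrist"); np.savez("w10",p=p,d=d)
save("w10.png",cv2.resize(p[180:330,220:420],None,fx=4,fy=4,interpolation=cv2.INTER_CUBIC))
E
```

```text
wide 0  
med 114 [-88.86422761 -88.31382782 -63.20085149] -74.31458999626138
awl 0 [0. 0.] [0. 0.] 0.0
from [633.8  57.1 176.2] -6.2 turn az -0.0004 then t [-0.026 -0.029  0.528] t clk 31.4 rp [ 3.1416e+00 -2.0000e-04]
```

View pics/w10.png

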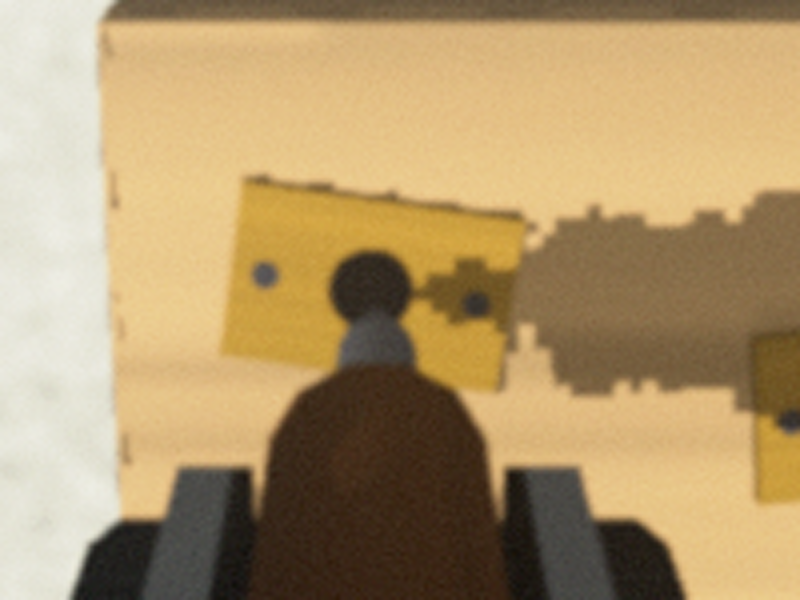

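```bash
python3 - <<'E'
from h import *
i=eyes.camera_info("wrist"); print(onz(i,[(220+370.5/4-.5,180+290.5/4-.5)],67),onz(i,[(220+376/4-.5,180+312/4-.5)],79),r.sense()["eef_pos"])
E
```

```text
[[632.26678248  58.62528447  67.        ]] [[633.14757569  57.72880088  79.        ]] [633.87518822  57.19001904 176.42459202]
```

Emit:
{"api": "step_arm", "payload": {"moves": [{"tx": 0,"ty": -0.03,"tz": 0.2,"ax": 0,"ay": 0,"az": 0},{"tx": 0,"ty": 0,"tz": 0.2,"ax": 0,"ay": 0,"az": 0},{"tx": 0,"ty": 0,"tz": 0,"ax": 0,"ay": 0,"az": 0},{"tx": 0,"ty": 0,"tz": 0,"ax": 0,"ay": 0,"az": 0}]}}

```text
clock: 31.95
eef_pos: [633.7, 58.4, 166.0]
tcp_rot: [3.142, 0.0, -0.107]
contact_force: [-0.4, -0.3, -0.1]
opening: 0.264
grasp_force: 58.9
```

Emit:
{"api": "step_arm", "payload": {"moves": [{"tx": 0,"ty": 0,"tz": 0.08,"ax": 0,"ay": 0,"az": 0},{"tx": 0,"ty": 0,"tz": 0.04,"ax": 0,"ay": 0,"az": 0},{"tx": 0,"ty": 0,"tz": 0.04,"ax": 0,"ay": 0,"az": 0},{"tx": 0,"ty": 0,"tz": 0,"ax": 0,"ay": 0,"az": 0}]}}

```text
clock: 32.45
eef_pos: [634.1, 58.4, 162.9]
tcp_rot: [-3.141, -0.001, -0.107]
contact_force: [-0.7, 0.1, 5.6]
opening: 0.266
grasp_force: 59.2
```

Emit:
{"api": "step_arm", "payload": {"moves": [{"tx": 0,"ty": 0,"tz": 0,"ax": 0,"ay": 0,"az": 0},{"tx": 0,"ty": 0,"tz": 0,"ax": 0,"ay": 0,"az": 0},{"tx": 0,"ty": 0,"tz": 0,"ax": 0,"ay": 0,"az": 0},{"tx": 0,"ty": 0,"tz": 0,"ax": 0,"ay": 0,"az": 0},{"tx": 0,"ty": 0,"tz": 0,"ax": 0,"ay": 0,"az": 0}]}}

```text
clock: 33.08
eef_pos: [634.1, 58.4, 162.9]
tcp_rot: [-3.141, -0.001, -0.108]
contact_force: [-0.4, 0.0, 6.1]
opening: 0.263
grasp_force: 59.2
```

Emit:
{"api": "step_arm", "payload": {"moves": [{"tx": 0,"ty": 0,"tz": 0,"ax": 0,"ay": 0,"az": 0},{"tx": 0,"ty": 0,"tz": 0,"ax": 0,"ay": 0,"az": 0},{"tx": 0,"ty": 0,"tz": 0,"ax": 0,"ay": 0,"az": 0},{"tx": 0,"ty": 0,"tz": 0,"ax": 0,"ay": 0,"az": 0},{"tx": 0,"ty": 0,"tz": 0,"ax": 0,"ay": 0,"az": 0}]}}

```text
clock: 33.7
eef_pos: [634.1, 58.4, 162.9]
tcp_rot: [-3.141, -0.001, -0.108]
contact_force: [-1.3, 0.3, 6.3]
opening: 0.268
grasp_force: 59.2
```

Emit:
{"api": "step_arm", "payload": {"moves": [{"tx": 0,"ty": 0,"tz": -0.6,"ax": 0,"ay": 0,"az": 0},{"tx": -0.25,"ty": 1,"tz": 0,"ax": 0,"ay": 0,"az": 0},{"tx": -0.25,"ty": 1,"tz": 0,"ax": 0,"ay": 0,"az": 0},{"tx": -0.25,"ty": 1,"tz": 0,"ax": 0,"ay": 0,"az": 0},{"tx": 0,"ty": 0.04,"tz": 0,"ax": 0,"ay": 0,"az": 0}]}}

```text
clock: 34.33
eef_pos: [605.7, -17.4, 177.1]
tcp_rot: [3.141, 0.001, -0.11]
contact_force: [-0.3, 1.0, -0.5]
opening: 0.267
grasp_force: 59.1
```

Emit:
{"api": "step_arm", "payload": {"moves": [{"tx": 0,"ty": 0,"tz": 0.2,"ax": 0,"ay": 0,"az": 0},{"tx": 0,"ty": 0,"tz": 0.2,"ax": 0,"ay": 0,"az": 0},{"tx": 0,"ty": 0,"tz": 0,"ax": 0,"ay": 0,"az": 0},{"tx": 0,"ty": 0,"tz": 0,"ax": 0,"ay": 0,"az": 0}]}}

```text
clock: 34.83
eef_pos: [606.9, -14.8, 166.9]
tcp_rot: [3.142, 0.0, -0.107]
contact_force: [0.4, 0.1, -0.4]
opening: 0.261
grasp_force: 59.1
```

```bash
python3 - <<'E'
from h import *
plan(606.4,-15.6,162.9,-6.16); print(r.sense()["contact_force"])
p,d,i=grab("wrist"); np.savez("w11",p=p,d=d)
g=cv2.cvtColor(p,cv2.COLOR_RGB2GRAY); M=np.linalg.inv(np.array(i["cam_to_world"]))
c=(M@[605.65,-15.35,67,1])[:3]; s=np.array([c[0]/-c[2],-c[1]/-c[2]]); s*=1+i["k1"]*(s@s); K=i["intrinsics"]; print("expected spot px",K[0,0]*s[0]+K[0,2],K[1,1]*s[1]+K[1,2])
save("w11.png",cv2.resize(p[180:330,220:420],None,fx=4,fy=4,interpolation=cv2.INTER_CUBIC))
E
```

```text
from [606.9 -14.8 166.9] -6.13 turn az 0.0004 then t [-0.018  0.035  0.158] t clk 34.825 rp [3.1416e+00 3.0000e-04]
[ 0.3540255   0.13842936 -0.37037841]
expected spot px 315.6337358802893 256.64429667539804
```

View pics/w11.png

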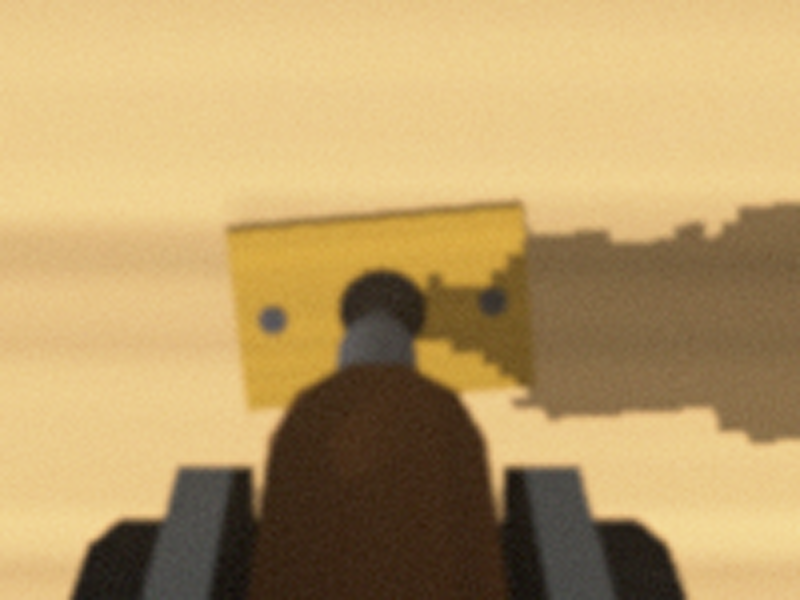

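Emit:
{"api": "step_arm", "payload": {"moves": [{"tx": 0,"ty": 0.01,"tz": 0.1,"ax": 0,"ay": 0,"az": 0},{"tx": 0,"ty": 0,"tz": 0.06,"ax": 0,"ay": 0,"az": 0},{"tx": 0,"ty": 0,"tz": 0.04,"ax": 0,"ay": 0,"az": 0},{"tx": 0,"ty": 0,"tz": 0,"ax": 0,"ay": 0,"az": 0}]}}

```text
clock: 35.38
eef_pos: [607.3, -15.4, 162.8]
tcp_rot: [-3.141, -0.001, -0.108]
contact_force: [-1.6, -0.9, 6.0]
opening: 0.263
grasp_force: 59.4
```

Emit:
{"api": "step_arm", "payload": {"moves": [{"tx": 0,"ty": 0,"tz": 0,"ax": 0,"ay": 0,"az": 0},{"tx": 0,"ty": 0,"tz": 0,"ax": 0,"ay": 0,"az": 0},{"tx": 0,"ty": 0,"tz": 0,"ax": 0,"ay": 0,"az": 0},{"tx": 0,"ty": 0,"tz": 0,"ax": 0,"ay": 0,"az": 0},{"tx": 0,"ty": 0,"tz": 0,"ax": 0,"ay": 0,"az": 0}]}}

```text
clock: 36.0
eef_pos: [607.3, -15.4, 162.8]
tcp_rot: [-3.141, -0.001, -0.108]
contact_force: [-1.5, 0.1, 6.9]
opening: 0.265
grasp_force: 59.4
```

Emit:
{"api": "step_arm", "payload": {"moves": [{"tx": 0,"ty": 0,"tz": 0,"ax": 0,"ay": 0,"az": 0},{"tx": 0,"ty": 0,"tz": 0,"ax": 0,"ay": 0,"az": 0},{"tx": 0,"ty": 0,"tz": 0,"ax": 0,"ay": 0,"az": 0},{"tx": 0,"ty": 0,"tz": 0,"ax": 0,"ay": 0,"az": 0},{"tx": 0,"ty": 0,"tz": 0,"ax": 0,"ay": 0,"az": 0}]}}

```text
clock: 36.62
eef_pos: [607.3, -15.4, 162.9]
tcp_rot: [-3.141, -0.001, -0.108]
contact_force: [-0.9, 0.3, 5.9]
opening: 0.268
grasp_force: 59.4
```

Emit:
{"api": "step_arm", "payload": {"moves": [{"tx": 0,"ty": 0,"tz": -0.6,"ax": 0,"ay": 0,"az": 0},{"tx": 0.27,"ty": 1,"tz": 0,"ax": 0,"ay": 0,"az": 0},{"tx": 0.27,"ty": 1,"tz": 0,"ax": 0,"ay": 0,"az": 0},{"tx": 0.26,"ty": 1,"tz": 0,"ax": 0,"ay": 0,"az": 0},{"tx": 0,"ty": 0.23,"tz": 0,"ax": 0,"ay": 0,"az": 0}]}}

```text
clock: 37.25
eef_pos: [618.5, -99.2, 177.7]
tcp_rot: [3.141, -0.001, -0.109]
contact_force: [0.4, -0.2, -1.0]
opening: 0.263
grasp_force: 59.2
```

Emit:
{"api": "step_arm", "payload": {"moves": [{"tx": 0,"ty": 0,"tz": 0.2,"ax": 0,"ay": 0,"az": 0},{"tx": 0,"ty": 0,"tz": 0.2,"ax": 0,"ay": 0,"az": 0},{"tx": 0,"ty": 0,"tz": 0,"ax": 0,"ay": 0,"az": 0},{"tx": 0,"ty": 0,"tz": 0,"ax": 0,"ay": 0,"az": 0}]}}

```text
clock: 37.75
eef_pos: [618.1, -97.3, 167.0]
tcp_rot: [-3.142, 0.0, -0.107]
contact_force: [0.9, -1.0, -1.3]
opening: 0.263
grasp_force: 59.2
```

```bash
python3 - <<'E'
from h import *
plan(617.7,-98.2,162.9,-6.16); print(r.sense()["contact_force"])
E
```

```text
from [618.1 -97.3 167. ] -6.12 turn az 0.0004 then t [-0.011  0.036  0.162] t clk 37.75 rp [-3.1415e+00  2.0000e-04]
[ 0.92748407 -0.98543777 -1.33512547]
```

Emit:
{"api": "step_arm", "payload": {"moves": [{"tx": 0,"ty": 0.02,"tz": 0.1,"ax": 0,"ay": 0,"az": 0},{"tx": 0,"ty": 0,"tz": 0.06,"ax": 0,"ay": 0,"az": 0},{"tx": 0,"ty": 0,"tz": 0.04,"ax": 0,"ay": 0,"az": 0},{"tx": 0,"ty": 0,"tz": 0,"ax": 0,"ay": 0,"az": 0}]}}

```text
clock: 38.25
eef_pos: [618.4, -98.4, 162.8]
tcp_rot: [-3.142, -0.001, -0.108]
contact_force: [-1.5, 0.4, 5.5]
opening: 0.268
grasp_force: 59.5
```

Emit:
{"api": "step_arm", "payload": {"moves": [{"tx": 0,"ty": 0,"tz": 0,"ax": 0,"ay": 0,"az": 0},{"tx": 0,"ty": 0,"tz": 0,"ax": 0,"ay": 0,"az": 0},{"tx": 0,"ty": 0,"tz": 0,"ax": 0,"ay": 0,"az": 0},{"tx": 0,"ty": 0,"tz": 0,"ax": 0,"ay": 0,"az": 0},{"tx": 0,"ty": 0,"tz": 0,"ax": 0,"ay": 0,"az": 0}]}}

```text
clock: 38.88
eef_pos: [618.4, -98.4, 162.9]
tcp_rot: [-3.142, -0.001, -0.108]
contact_force: [-1.2, -0.3, 6.2]
opening: 0.265
grasp_force: 59.5
```

Emit:
{"api": "step_arm", "payload": {"moves": [{"tx": 0,"ty": 0,"tz": 0,"ax": 0,"ay": 0,"az": 0},{"tx": 0,"ty": 0,"tz": 0,"ax": 0,"ay": 0,"az": 0},{"tx": 0,"ty": 0,"tz": 0,"ax": 0,"ay": 0,"az": 0},{"tx": 0,"ty": 0,"tz": 0,"ax": 0,"ay": 0,"az": 0},{"tx": 0,"ty": 0,"tz": 0,"ax": 0,"ay": 0,"az": 0}]}}

```text
clock: 39.5
eef_pos: [618.4, -98.4, 162.9]
tcp_rot: [-3.142, -0.001, -0.108]
contact_force: [-2.0, 0.2, 7.0]
opening: 0.271
grasp_force: 59.5
```

Emit:
{"api": "step_arm", "payload": {"moves": [{"tx": 0,"ty": 0,"tz": -1,"ax": 0,"ay": 0,"az": 0},{"tx": 0,"ty": 0,"tz": 0,"ax": 0,"ay": 0,"az": 0},{"tx": 0,"ty": 0,"tz": 0,"ax": 0,"ay": 0,"az": 0}]}}

```text
clock: 39.88
eef_pos: [617.7, -98.3, 186.4]
tcp_rot: [-3.142, 0.0, -0.108]
contact_force: [-0.1, 1.1, -0.2]
opening: 0.264
grasp_force: 59.2
```

```bash
python3 chk.py; python3 - <<'E'
from h import *
plan(658.4,220,188,-6.16)
z=np.load("top.npz");p=z["p"].astype(float);it=eyes.camera_info("top")
w=p[196:213,222:240]; yel=np.clip(w[...,0]-w[...,2]-45,0,None); yy,xx=np.mgrid[196:213,222:240]; m=yel>0
(cx,cy),rad=cv2.minEnclosingCircle(np.c_[xx[m],yy[m]].astype(np.float32)); print(m.sum(),cx,cy,rad, (yel*xx).sum()/yel.sum(),(yel*yy).sum()/yel.sum(), onz(it,[(cx,cy),((yel*xx).sum()/yel.sum(),(yel*yy).sum()/yel.sum())],55))
E
```

```text
wide 104 [-86.54499982 -86.45018195 -62.5230656 ] 65.5038597472914
med 0  
awl 0 [0. 0.] [0. 0.] 0.0
from [617.5 -98.3 186.2] -6.16 turn az -0.0 then t [  0.259 -12.834  -0.073] t clk 39.925 rp [-3.1415e+00  1.1000e-03]
96 230.25 203.75 6.373874664306641 230.37822014051523 203.60714285714286 [[657.62303019 220.71592385  55.        ]
 [657.94218014 220.43528848  55.        ]]
```

Emit:
{"api": "step_arm", "payload": {"moves": [{"tx": 0.27,"ty": -1,"tz": 0,"ax": 0,"ay": 0,"az": 0},{"tx": 0,"ty": -1,"tz": 0,"ax": 0,"ay": 0,"az": 0},{"tx": 0,"ty": -1,"tz": 0,"ax": 0,"ay": 0,"az": 0},{"tx": 0,"ty": -1,"tz": 0,"ax": 0,"ay": 0,"az": 0},{"tx": 0,"ty": -1,"tz": 0,"ax": 0,"ay": 0,"az": 0}]}}

```text
clock: 40.55
eef_pos: [637.6, 26.0, 185.9]
tcp_rot: [3.141, 0.002, -0.108]
contact_force: [0.3, 0.1, -1.2]
opening: 0.266
grasp_force: 59.2
```

Emit:
{"api": "step_arm", "payload": {"moves": [{"tx": 0,"ty": -1,"tz": 0,"ax": 0,"ay": 0,"az": 0},{"tx": 0,"ty": -1,"tz": 0,"ax": 0,"ay": 0,"az": 0},{"tx": 0,"ty": -1,"tz": 0,"ax": 0,"ay": 0,"az": 0},{"tx": 0,"ty": -1,"tz": 0,"ax": 0,"ay": 0,"az": 0},{"tx": 0,"ty": -1,"tz": 0,"ax": 0,"ay": 0,"az": 0}]}}

```text
clock: 41.18
eef_pos: [651.6, 151.0, 186.8]
tcp_rot: [3.142, 0.0, -0.108]
contact_force: [-0.0, 0.0, -1.3]
opening: 0.268
grasp_force: 59.2
```

Emit:
{"api": "step_arm", "payload": {"moves": [{"tx": 0,"ty": -1,"tz": 0,"ax": 0,"ay": 0,"az": 0},{"tx": 0,"ty": -1,"tz": 0,"ax": 0,"ay": 0,"az": 0},{"tx": 0,"ty": -0.84,"tz": 0,"ax": 0,"ay": 0,"az": 0},{"tx": 0,"ty": 0,"tz": 0,"ax": 0,"ay": 0,"az": 0},{"tx": 0,"ty": 0,"tz": 0,"ax": 0,"ay": 0,"az": 0}]}}

```text
clock: 41.8
eef_pos: [659.1, 219.9, 186.9]
tcp_rot: [3.141, 0.0, -0.107]
contact_force: [0.1, -0.6, -0.4]
opening: 0.266
grasp_force: 59.2
```

```bash
python3 chk.py; python3 - <<'E'
from h import *
plan(658.6,220.2,164,-6.16)
p,d,i=grab("wrist"); save("w12.png",p)
C=cloud(d,i); f=p.astype(float); m=(f[...,0]-f[...,2]>50)&(abs(C[...,2]-55)<4)&(np.hypot(C[...,0]-658,C[...,1]-220.5)<20)
q=C[m]; print(m.sum(), q.mean(0) if m.any() else ""); (c,rd)=cv2.minEnclosingCircle(q[:,:2].astype(np.float32)); print(c,rd)
P=C.reshape(-1,3); P=P[np.isfinite(P[:,0])]; rect(P[(abs(P[:,2]-55)<4)&(np.hypot(P[:,0]-647,P[:,1]-261)<80)],"block")
E
```

```text
wide 103 [-86.47699916 -86.10234424 -62.63609317] 65.42872442512156
med 115 [-88.84221578 -88.2212751  -62.28379415] -74.35110046508571
awl 0 [0. 0.] [0. 0.] 0.0
from [659.1 219.5 186.9] -6.17 turn az -0.0001 then t [-0.022 -0.026  0.918] t clk 41.85 rp [3.1411e+00 2.0000e-04]
2444 [660.00841741 220.75627434  54.90240673]
(658.0003662109375, 220.49974060058594) 19.987035751342773
block 14751 [647.  261.3] [ 57.3 131.1] 14.29
```

Emit:
{"api": "step_arm", "payload": {"moves": [{"tx": -0.03,"ty": -0.02,"tz": 0.5,"ax": 0,"ay": 0,"az": 0},{"tx": 0,"ty": 0,"tz": 0.5,"ax": 0,"ay": 0,"az": 0},{"tx": 0,"ty": 0,"tz": 0.3,"ax": 0,"ay": 0,"az": 0},{"tx": 0,"ty": 0,"tz": 0.2,"ax": 0,"ay": 0,"az": 0},{"tx": 0,"ty": 0,"tz": 0.2,"ax": 0,"ay": 0,"az": 0}]}}

```text
clock: 42.52
eef_pos: [658.6, 220.7, 144.2]
tcp_rot: [-3.142, -0.0, -0.108]
contact_force: [0.0, -0.3, -0.7]
opening: 0.264
grasp_force: 59.2
```

Emit:
{"api": "step_arm", "payload": {"moves": [{"tx": 0,"ty": 0,"tz": 0.3,"ax": 0,"ay": 0,"az": 0},{"tx": 0,"ty": 0,"tz": 0.3,"ax": 0,"ay": 0,"az": 0},{"tx": 0,"ty": 0,"tz": 0.3,"ax": 0,"ay": 0,"az": 0},{"tx": 0,"ty": 0,"tz": 0.3,"ax": 0,"ay": 0,"az": 0},{"tx": 0,"ty": 0,"tz": 0,"ax": 0,"ay": 0,"az": 0}]}}

```text
clock: 43.15
eef_pos: [658.0, 220.5, 113.6]
tcp_rot: [3.141, 0.001, -0.108]
contact_force: [-0.1, 0.1, -0.3]
opening: 0.265
grasp_force: 59.2
```

Emit:
{"api": "step_arm", "payload": {"moves": [{"tx": 0,"ty": 0,"tz": 0.15,"ax": 0,"ay": 0,"az": 0},{"tx": 0,"ty": 0,"tz": 0.1,"ax": 0,"ay": 0,"az": 0},{"tx": 0,"ty": 0,"tz": 0,"ax": 0,"ay": 0,"az": 0}]}}

```text
clock: 43.52
eef_pos: [658.4, 220.6, 108.2]
tcp_rot: [3.141, 0.0, -0.107]
contact_force: [0.6, -0.9, -0.4]
opening: 0.268
grasp_force: 59.2
```

Emit:
{"api": "step_arm", "payload": {"moves": [{"tx": 0,"ty": 0,"tz": 0.06,"ax": 0,"ay": 0,"az": 0},{"tx": 0,"ty": 0,"tz": 0,"ax": 0,"ay": 0,"az": 0},{"tx": 0,"ty": 0,"tz": 0,"ax": 0,"ay": 0,"az": 0}]}}

```text
clock: 43.9
eef_pos: [658.5, 220.6, 106.8]
tcp_rot: [3.142, 0.0, -0.108]
contact_force: [-0.1, 1.1, -0.7]
opening: 0.269
grasp_force: 59.2
```

Emit:
{"api": "step_arm", "payload": {"moves": [{"tx": 0,"ty": 0,"tz": 0,"ax": 0,"ay": 0,"az": 0},{"tx": 0,"ty": 0,"tz": 0,"ax": 0,"ay": 0,"az": 0},{"tx": 0,"ty": 0,"tz": 0,"ax": 0,"ay": 0,"az": 0},{"tx": 0,"ty": 0,"tz": 0,"ax": 0,"ay": 0,"az": 0}], "gripper": 0.6}}

```text
clock: 44.4
eef_pos: [658.5, 220.6, 106.8]
tcp_rot: [3.142, -0.0, -0.107]
contact_force: [0.7, -0.2, 0.2]
opening: 0.603
grasp_force: 0.0
```

Emit:
{"api": "step_arm", "payload": {"moves": [{"tx": 0,"ty": 0,"tz": -0.5,"ax": 0,"ay": 0,"az": 0},{"tx": 0,"ty": 0,"tz": -1,"ax": 0,"ay": 0,"az": 0},{"tx": 0,"ty": 0,"tz": -1,"ax": 0,"ay": 0,"az": 0},{"tx": 0,"ty": 0,"tz": -1,"ax": 0,"ay": 0,"az": 0},{"tx": -0.5,"ty": 0,"tz": -1,"ax": 0,"ay": 0,"az": 0}]}}

```text
clock: 45.02
eef_pos: [646.6, 221.9, 221.2]
tcp_rot: [-3.141, -0.001, -0.108]
contact_force: [0.5, 0.2, 0.7]
opening: 0.599
grasp_force: 0.0
```

Emit:
{"api": "step_arm", "payload": {"moves": [{"tx": -1,"ty": -1,"tz": 0,"ax": 0,"ay": 0,"az": 0},{"tx": -1,"ty": -1,"tz": 0,"ax": 0,"ay": 0,"az": 0},{"tx": -1,"ty": -1,"tz": 0,"ax": 0,"ay": 0,"az": 0},{"tx": -1,"ty": -1,"tz": 0,"ax": 0,"ay": 0,"az": 0},{"tx": -1,"ty": -1,"tz": 0,"ax": 0,"ay": 0,"az": 0}]}}

```text
clock: 45.65
eef_pos: [534.6, 360.6, 220.4]
tcp_rot: [-3.141, -0.001, -0.108]
contact_force: [-1.1, 0.1, 0.3]
opening: 0.598
grasp_force: 0.0
```

```bash
python3 chk.py; python3 - <<'E'
from h import *
z=np.load("tl.npz"); P=cloud(z["d"],eyes.camera_info("top")).reshape(-1,3);P=P[np.isfinite(P[:,0])]
n=P[(np.hypot(P[:,0]-657.6,P[:,1]-220.5)<22)&(P[:,2]>100)]; rect(n,"awl"); print(n[:,2].max(),np.median(n,0),r.sense()["contact_force"],r.sense()["eef_pos"])
E
```

```text
wide 104 [-86.54104162 -86.29152897 -62.52099364] 65.40629901922532
med 115 [-88.56222802 -88.4505659  -62.74117217] -74.23147560365906
awl 0 [0. 0.] [0. 0.] 0.0
awl 128 [656.1 218.6] [21.2 22.3] 80.76
138.91114085876075 [653.33397265 216.87451452 129.9532139 ] [-2.04843625  2.35815351 -0.51728604] [532.1066966  363.54696619 220.32903929]
```

Emit:
{"api": "step_arm", "payload": {"moves": [{"tx": 0,"ty": 0,"tz": 0,"ax": 0,"ay": 0,"az": 0},{"tx": 0,"ty": 0,"tz": 0,"ax": 0,"ay": 0,"az": 0},{"tx": 0,"ty": 0,"tz": 0,"ax": 0,"ay": 0,"az": 0},{"tx": 0,"ty": 0,"tz": 0,"ax": 0,"ay": 0,"az": 0}]}}

```text
clock: 46.2
eef_pos: [535.6, 359.1, 219.3]
tcp_rot: [3.141, 0.0, -0.108]
contact_force: [-0.5, -0.1, -0.3]
opening: 0.6
grasp_force: 0.0
```

```bash
python3 chk.py; python3 -c "
from h import *
print(workorder.sign_off())"
```

```text
wide 103 [-86.50730616 -86.31497535 -62.34650138] 65.51188093806668
med 113 [-89.12340267 -88.23301667 -62.82132718] -74.34338044857807
awl 0 [0. 0.] [0. 0.] 0.0
the job is handed in; nothing more can be done
None
```

I handed the job in at about 46 s, but the sign-off gave no verdict. By my camera checks, both drawers present (wide and medium; no narrow one) are within about 2 mm of flush, the awl rested on the three spots left to right for over a second each at about 6 N, and it now sits fully down in its brass-ringed slot.

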